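# Lock the draining rack and hang the lunch beakers

### The arm

A 6-joint arm with a two-finger parallel gripper is mounted at the origin on the work surface. World frame = base frame: x ahead of the robot, y to its left, z up, the work surface at z = 0. Lengths are in mm, angles in rad, forces in N, time in s.
With the tool pointing down it reaches from about 350 to 975 mm from the base axis. Payload 7.1 kg.
Tool frame: the origin (TCP) lies on the mounting face of the last link; the fingertips stand 182 mm ahead of it and the grasp point (between the pads) lies 163 mm ahead of it (ctrl.tcp_to_tips is the distance from the TCP to the fingertips, in mm); z points along the fingers, y is the direction in which the jaws open and shut (so a half turn about z gives the same grasp; the last joint's range is limited). The gripper opens to 88 mm and grips with 3 to 60 N. Pads are 20 mm wide; open, the fingers measure 115 mm over their backs; the gripper's body (75 mm by 178 mm) begins 61 mm behind the grasp point.
Start: joints at [-1.211, 0.423, 1.63, -0, 1.089, -0.019], TCP at [231.145, -580.671, 404.675] pointing down, gripper open.
Joint ranges: [-3, 3], [-0.9, 2.11], [0.09, 2.58], [-1.31, 4.45], [0.11, 2.69], [-2.54, 2.54]. Speed limits (rad/s): [2.39, 2.39, 3.01, 3.14, 3.14, 3.14].

### API

Orientations are given as a rotation vector (axis times angle).
In Python, from workcell import ctrl gives the robot as it stands. The module is installed in compiled form; this text tells all that it offers.
- The arm moves only by the tool send_rows, never from a script. Its argument "commands" is a list of rows, each an object with "translation": the shift along the world's x, y, z normalised to -1 to 1, where 1 is 0.1 m, a list of three; "twist": the turn, a rotation vector about the world's x, y, z normalised to -1 to 1, where 1 is 0.5 rad, a list of three. A call has exactly 10 rows; each row is the pose to reach, as a shift and turn from the pose commanded when the call began; what a row does not reach only later rows make up. A row lasts 1/10 s, in which the tool goes at most 50 mm and 8.59 degrees, less where a joint would pass 70% of its speed; a pose out of reach is approached as far as the arm can. A call with a number of a shift or a turn outside -1 to 1 is refused whole. A call with a gripper value outside its range is refused whole. "grip" is the closure, from -1 (fully open) to 1 (shut), set as the call begins (left out, the last holds). The fingers move at their own pace and stop on an object; the grip force is fixed at half the most. Time passes only in rows, so rows that repeat a pose let the fingers close, or fill a call up. It gives the time, the measured TCP pose, the force and the opening at its end, in the units of the state.
- ctrl.get_obs(): the state, without advancing time (a new reading comes with each control period).
- ctrl.get_image(name): name is "scene" or "side" or "wrist"; returns a dict with "img" (420x560x3 uint8, red, green, blue), "intrinsics" (3x3 intrinsics, pixels), "cam_to_world" (4x4, takes a point from camera to world coordinates). Camera axes: x right, y down, z forward; pixel columns grow to the right and rows downward; lengths in mm; the calibration is good to about 2 mm. A picture is of the moment at which its call begins. There is no depth.
- ctrl.close_job(): hands the job in, once; it reports no verdict.
The state is a dict: "t": time; "qpos": joint angles; "qvel": joint speeds; "joint_torque": joint torques, N m; "ee_pos": TCP position; "orientation": TCP orientation; "ft_force": force on the tool from outside, world axes, zero at the start; "moment": the same for the moment, N m; "width": finger opening in mm.
Only numpy, scipy, OpenCV 4.12 (cv2) and the standard library are available. Lean on these libraries where they do the work, as an engineer would, in place of code of your own. Each camera call takes 0.05 s, during which the arm holds its last target. There are 200 camera calls.

### The job

First lock the draining rack: clip one sprung clamp onto each of its two upright end posts, clamp level and low on the post by the foot pad, with the post in the jaw pocket. Only once both clamps are on, hang every rinsed beaker mouth-down on a draining peg of its own, pushed down until the peg tip meets the inside of the beaker's closed end. Leave the lunchbox, bottle and jar where they are.

Things in the scene. Friction and masses are not known exactly. Their poses are not given: they have to be found in the camera images.
- rack: Draining rack, fixed; steel foot plate 160 x 460 mm and 8 mm thick, wooden bar with four leaning draining pegs in a row along y, 90 mm apart, and at each end one upright steel post on a raised foot pad. Origin on the table; z up, x away from the robot, y along the row. The plate spans x = -105 to 55 mm.
- peg0 (a point): Centre of the round tip of draining peg 0 (counted along +y of the rack; y = -135 mm, x = -31 mm, z = 139 mm in the rack). A round wooden peg 24 mm in diameter and 120 mm long that leans 0.436 rad (25 deg) from upright towards the rack's -x, rising from the 34 mm high bar; the tip rounding adds 12 mm beyond this point. Axes as the rack's.
- peg1 (a point): Centre of the round tip of draining peg 1 (counted along +y of the rack; y = -45 mm, x = -31 mm, z = 139 mm in the rack). A round wooden peg 24 mm in diameter and 120 mm long that leans 0.436 rad (25 deg) from upright towards the rack's -x, rising from the 34 mm high bar; the tip rounding adds 12 mm beyond this point. Axes as the rack's.
- peg2 (a point): Centre of the round tip of draining peg 2 (counted along +y of the rack; y = 45 mm, x = -31 mm, z = 139 mm in the rack). A round wooden peg 24 mm in diameter and 120 mm long that leans 0.436 rad (25 deg) from upright towards the rack's -x, rising from the 34 mm high bar; the tip rounding adds 12 mm beyond this point. Axes as the rack's.
- peg3 (a point): Centre of the round tip of draining peg 3 (counted along +y of the rack; y = 135 mm, x = -31 mm, z = 139 mm in the rack). A round wooden peg 24 mm in diameter and 120 mm long that leans 0.436 rad (25 deg) from upright towards the rack's -x, rising from the 34 mm high bar; the tip rounding adds 12 mm beyond this point. Axes as the rack's.
- post0 (a point): Foot of the upright locating post 0 at the rack's -y end (x = -30 mm, y = -200 mm in the rack), at the top of its 50 x 50 mm foot pad, 20 mm above the table. The post is 14 mm in diameter and rises 80 mm from this point. Axes as the rack's.
- post1 (a point): Foot of the upright locating post 1 at the rack's +y end (x = -30 mm, y = 200 mm in the rack), at the top of its 50 x 50 mm foot pad, 20 mm above the table. The post is 14 mm in diameter and rises 80 mm from this point. Axes as the rack's.
- clamp0: Sprung grey plastic clamp like a big clothes peg, lying with its hinge axis upright: 133 mm long, 50 high, 67 over the handle ends, 85 g. Origin on the hinge at the underside; x to the jaws (end 62 mm), z up. Handles run back to x = -71, splayed 0.25 rad each; at x = -45 they are 53 mm over the outsides. The frame is the -y lever's: squeezed evenly it turns by minus half the joint angle.
- clamp0_mouth (a point): Centre of the 20 mm long jaw pocket of clamp0, between two lips: x = 45, y = 0, z = 25 mm in the clamp's frame. Squeezed until the handles are parallel, 30 mm over the outsides, the jaws let a 14 mm post into the pocket from above or from the front with 2.5 mm to spare each side; the pocket is then still 45 mm ahead of the hinge on the midline.
- clamp0_jaw (a joint): Jaw angle of clamp0, rad: 0 shut on nothing, 0.5 fully open (stop, handles squeezed with about 13 N at x = -45), about 0.09 with a 14 mm post in the pocket. The spring closes with 0.3 N m at 0 and 0.6 N m at 0.5.
- clamp1: Sprung grey plastic clamp like a big clothes peg, lying with its hinge axis upright: 133 mm long, 50 high, 67 over the handle ends, 85 g. Origin on the hinge at the underside; x to the jaws (end 62 mm), z up. Handles run back to x = -71, splayed 0.25 rad each; at x = -45 they are 53 mm over the outsides. The frame is the -y lever's: squeezed evenly it turns by minus half the joint angle.
- clamp1_mouth (a point): Centre of the 20 mm long jaw pocket of clamp1, between two lips: x = 45, y = 0, z = 25 mm in the clamp's frame. Squeezed until the handles are parallel, 30 mm over the outsides, the jaws let a 14 mm post into the pocket from above or from the front with 2.5 mm to spare each side; the pocket is then still 45 mm ahead of the hinge on the midline.
- clamp1_jaw (a joint): Jaw angle of clamp1, rad: 0 shut on nothing, 0.5 fully open (stop, handles squeezed with about 13 N at x = -45), about 0.09 with a 14 mm post in the pocket. The spring closes with 0.3 N m at 0 and 0.6 N m at 0.5.
- cup0: Plain aluminium drinking beaker standing mouth-down (may be absent: 3 or 4 of them are there); 80 mm high, 64 mm outside diameter by the mouth tapering to 58 mm at the closed end, with a heavy rolled rim 68 mm across, wall 3 mm, 60 to 130 g. Origin at the centre of the mouth plane, z along the axis towards the closed end (up as it stands mouth-down).
- cup0_in (a point): Centre of the inner face of the closed end of cup0, 75 mm from the mouth plane.
- cup1: Plain aluminium drinking beaker standing mouth-down (may be absent: 3 or 4 of them are there); 80 mm high, 64 mm outside diameter by the mouth tapering to 58 mm at the closed end, with a heavy rolled rim 68 mm across, wall 3 mm, 60 to 130 g. Origin at the centre of the mouth plane, z along the axis towards the closed end (up as it stands mouth-down).
- cup1_in (a point): Centre of the inner face of the closed end of cup1, 75 mm from the mouth plane.
- cup2: Plain aluminium drinking beaker standing mouth-down (may be absent: 3 or 4 of them are there); 80 mm high, 64 mm outside diameter by the mouth tapering to 58 mm at the closed end, with a heavy rolled rim 68 mm across, wall 3 mm, 60 to 130 g. Origin at the centre of the mouth plane, z along the axis towards the closed end (up as it stands mouth-down).
- cup2_in (a point): Centre of the inner face of the closed end of cup2, 75 mm from the mouth plane.
- cup3: Plain aluminium drinking beaker standing mouth-down (may be absent: 3 or 4 of them are there); 80 mm high, 64 mm outside diameter by the mouth tapering to 58 mm at the closed end, with a heavy rolled rim 68 mm across, wall 3 mm, 60 to 130 g. Origin at the centre of the mouth plane, z along the axis towards the closed end (up as it stands mouth-down).
- cup3_in (a point): Centre of the inner face of the closed end of cup3, 75 mm from the mouth plane.
- lunchbox: Shut red lunchbox, 130 x 180 mm, 71 mm high, with a yellow spoon lying on its lid; bystander. Origin under its centre.
- bottle: Aluminium drink bottle, 70 mm across, 200 mm high, standing; bystander. Origin under its centre.
- jar: Glass jar with a spring clip seal, 90 mm across, 118 mm high; bystander. Origin under its centre.
Things that resemble listed ones, but are neither listed nor needed, are in the scene too. Leave any green look-alike of the cup3 alone. Leave any green look-alike of the cup2 alone.

How it is judged (in metres and radians):
On the way:
1. both end posts carry a clamp while every beaker is still off the pegs (((horizontal distance between clamp0_mouth and post0 below 0.011 m and height (world z) of clamp0_mouth below 0.062 m and angle between clamp0's own z axis and vertical below 0.3 rad and value of joint clamp0_jaw between 0.04 and 0.2 rad and linear speed of clamp0 below 0.05 m/s) or (horizontal distance between clamp1_mouth and post0 below 0.011 m and height (world z) of clamp1_mouth below 0.062 m and angle between clamp1's own z axis and vertical below 0.3 rad and value of joint clamp1_jaw between 0.04 and 0.2 rad and linear speed of clamp1 below 0.05 m/s)) and ((horizontal distance between clamp0_mouth and post1 below 0.011 m and height (world z) of clamp0_mouth below 0.062 m and angle between clamp0's own z axis and vertical below 0.3 rad and value of joint clamp0_jaw between 0.04 and 0.2 rad and linear speed of clamp0 below 0.05 m/s) or (horizontal distance between clamp1_mouth and post1 below 0.011 m and height (world z) of clamp1_mouth below 0.062 m and angle between clamp1's own z axis and vertical below 0.3 rad and value of joint clamp1_jaw between 0.04 and 0.2 rad and linear speed of clamp1 below 0.05 m/s)) and not (distance between cup0_in and peg0 below 0.03 m or distance between cup0_in and peg1 below 0.03 m or distance between cup0_in and peg2 below 0.03 m or distance between cup0_in and peg3 below 0.03 m) and not (distance between cup1_in and peg0 below 0.03 m or distance between cup1_in and peg1 below 0.03 m or distance between cup1_in and peg2 below 0.03 m or distance between cup1_in and peg3 below 0.03 m) and not (distance between cup2_in and peg0 below 0.03 m or distance between cup2_in and peg1 below 0.03 m or distance between cup2_in and peg2 below 0.03 m or distance between cup2_in and peg3 below 0.03 m) and not (distance between cup3_in and peg0 below 0.03 m or distance between cup3_in and peg1 below 0.03 m or distance between cup3_in and peg2 below 0.03 m or distance between cup3_in and peg3 below 0.03 m)), for 0.2 s.
At the end, for the whole second after the job is handed in: Each post is gripped by a clamp: pocket centre within 11 mm of the post axis and under 62 mm above the table (45 is on the pad), level to 0.3 rad, jaw angle 0.04 to 0.2. Each beaker is mouth-down to 0.8 rad, its inner closed end within 30 mm of a peg tip. All at rest (((horizontal distance between clamp0_mouth and post0 below 0.011 m and height (world z) of clamp0_mouth below 0.062 m and angle between clamp0's own z axis and vertical below 0.3 rad and value of joint clamp0_jaw between 0.04 and 0.2 rad and linear speed of clamp0 below 0.05 m/s) or (horizontal distance between clamp1_mouth and post0 below 0.011 m and height (world z) of clamp1_mouth below 0.062 m and angle between clamp1's own z axis and vertical below 0.3 rad and value of joint clamp1_jaw between 0.04 and 0.2 rad and linear speed of clamp1 below 0.05 m/s)) and ((horizontal distance between clamp0_mouth and post1 below 0.011 m and height (world z) of clamp0_mouth below 0.062 m and angle between clamp0's own z axis and vertical below 0.3 rad and value of joint clamp0_jaw between 0.04 and 0.2 rad and linear speed of clamp0 below 0.05 m/s) or (horizontal distance between clamp1_mouth and post1 below 0.011 m and height (world z) of clamp1_mouth below 0.062 m and angle between clamp1's own z axis and vertical below 0.3 rad and value of joint clamp1_jaw between 0.04 and 0.2 rad and linear speed of clamp1 below 0.05 m/s)) and (distance between cup0_in and peg0 below 0.03 m or distance between cup0_in and peg1 below 0.03 m or distance between cup0_in and peg2 below 0.03 m or distance between cup0_in and peg3 below 0.03 m) and angle between each of cup0, cup1, cup2, cup3's own z axis and vertical below 0.8 rad and linear speed of each of cup0, cup1, cup2, cup3 below 0.05 m/s and (distance between cup1_in and peg0 below 0.03 m or distance between cup1_in and peg1 below 0.03 m or distance between cup1_in and peg2 below 0.03 m or distance between cup1_in and peg3 below 0.03 m) and (distance between cup2_in and peg0 below 0.03 m or distance between cup2_in and peg1 below 0.03 m or distance between cup2_in and peg2 below 0.03 m or distance between cup2_in and peg3 below 0.03 m) and (distance between cup3_in and peg0 below 0.03 m or distance between cup3_in and peg1 below 0.03 m or distance between cup3_in and peg2 below 0.03 m or distance between cup3_in and peg3 below 0.03 m)); the robot touches nothing.
It fails at once if the lunchbox is moved more than 30 mm or knocked over (distance of lunchbox from where it was at the start of the episode above 0.03 m).
It fails at once if the bottle is moved more than 30 mm or knocked over (distance of bottle from where it was at the start of the episode above 0.03 m).
It fails at once if the jar is moved more than 30 mm or knocked over (distance of jar from where it was at the start of the episode above 0.03 m).
Of cup0, cup1, cup2, cup3 only 3 to 4 are there at a start; the rules pass over those that are not, and their reading is None.
At some moment in a run one of clamp0, clamp1, cup0, cup1, cup2, cup3 may be knocked a few centimetres aside while the robot is not near it.
It also fails if it takes over 208 s, if anything falls off the work surface, if the arm or the gripper's body presses on something with over 40 N, if the wrist force passes 120 N, or if a joint passes its speed limit or range.

## Working session

There is one attempt and no reset: what is moved stays moved. The work goes in short steps, Python scripts to look and compute and a tool call to move; the robot and the scene stay as the last step left them, time stands still between calls to the robot, and variables do not carry over. Pictures are saved under pics/ and viewed, about 12 in all and at most 16, crops included, and the job is handed in when it is done.

Besides the shell and the picture viewer there is one more tool, called after "Request:" by a JSON object that holds its "method" and its "body", one argument or row to a line. send_rows: Moves the arm, as the interface text tells. Its arguments: {"type":"object","properties":{"commands":{"type":"array","items":{"type":"object","properties":{"translation":{"type":"array","items":{"type":"number"}},"twist":{"type":"array","items":{"type":"number"}}}}},"grip":{"type":"number"}},"required":["commands"]}

```bash
mkdir -p pics; cat > h.py <<'E'
import numpy as np, cv2
from workcell import ctrl
def snap(name,fn=None):
    d=ctrl.get_image(name)
    if fn: cv2.imwrite('pics/'+fn,d['img'][:,:,::-1])
    np.savez('pics/%s.npz'%(fn or name),**{k:np.array(v) for k,v in d.items()})
    return d
def load(fn): return np.load('pics/%s.npz'%fn)
def ray(d,u,v,z):
    K=d['intrinsics'];T=d['cam_to_world']
    r=T[:3,:3]@np.linalg.solve(K,[u,v,1.]);c=T[:3,3]
    return c+r*(z-c[2])/r[2]
def proj(d,p):
    T=d['cam_to_world'];q=T[:3,:3].T@(np.array(p,float)-T[:3,3]);q=d['intrinsics']@q
    return q[:2]/q[2]
def tri(obs):
    A=np.zeros((3,3));b=np.zeros(3)
    for d,u,v in obs:
        K=d['intrinsics'];T=d['cam_to_world']
        r=T[:3,:3]@np.linalg.solve(K,[u,v,1.]);r/=np.linalg.norm(r);P=np.eye(3)-np.outer(r,r)
        A+=P;b+=P@T[:3,3]
    return np.linalg.solve(A,b)
E
python3 - <<'E'
from h import *
a=[snap(n,'a_%s.png'%n) for n in('scene','side','wrist')]
for d in a: print(np.round(d['cam_to_world'],2).tolist(),d['intrinsics'][0,0])
print(ctrl.get_obs())
E
```

```text
[[-0.83, 0.47, -0.32, 1136.85], [0.56, 0.67, -0.49, 863.1], [-0.02, -0.58, -0.81, 1394.76], [0.0, 0.0, 0.0, 1.0]] 542.7222489376051
[[-0.96, -0.22, 0.18, 400.71], [-0.29, 0.75, -0.59, 758.59], [-0.0, -0.62, -0.79, 1024.97], [0.0, 0.0, 0.0, 1.0]] 396.281345260391
[[0.37, -0.9, -0.23, 294.38], [-0.93, -0.36, -0.09, -555.34], [-0.0, 0.25, -0.97, 383.96], [0.0, 0.0, 0.0, 1.0]] 316.61152182881824
{'t': 0.15, 'qpos': array([-1.21100826e+00,  4.23698292e-01,  1.63049449e+00, -1.99731926e-05,
        1.08858139e+00, -1.90080726e-02]), 'qvel': array([ 0.00153887, -0.00019469, -0.00175834,  0.00128287, -0.00046815,
       -0.00020304]), 'joint_torque': array([-8.03552975e-04, -5.44981956e+01, -2.73920935e+01,  6.43486041e-02,
        2.05335603e-02, -8.58798285e-05]), 'ee_pos': array([ 231.07025349, -580.49254013,  404.06737602]), 'orientation': array([-3.08427047e+00, -5.91256263e-01,  3.41962309e-04]), 'ft_force': array([-0.34314412, -0.3152972 ,  0.29581205]), 'moment': array([-0.02105587, -0.02189049,  0.02125061]), 'width': 87.62818712667655}
```

View pics/a_scene.png

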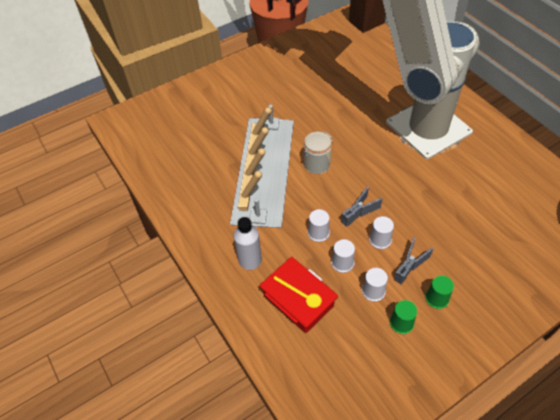

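View pics/a_side.png

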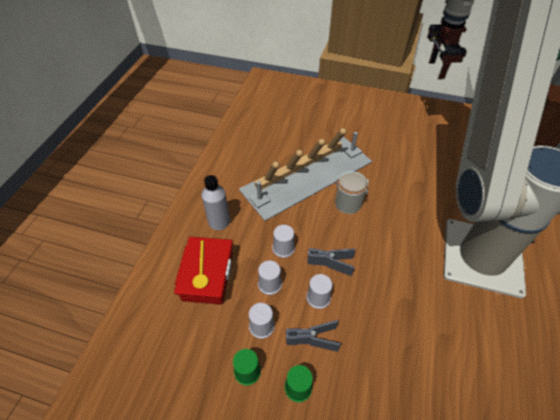

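The scene shows four silver beakers at scene px (319,225), (344,255), (382,232) and (375,284). The two green look-alikes at (404,317) and (440,291), and the silver bottle at (248,245), could be mistaken for them. The clamps are at (361,207) and (412,262). The posts are at about (257,208) and (275,122). I choose the silver beakers and the two grey clamps. Next is one close crop composite.

```bash
python3 - <<'E'
from h import *
a=load('a_scene.png');b=load('a_side.png')
def crop(d,x,y,w,h,s): return cv2.resize(d['img'][y:y+h,x:x+w,::-1],None,fx=s,fy=s,interpolation=cv2.INTER_CUBIC)
# left: scene rack 225..305 x 100..230 ; scene clamps 300..450 x 185..310
A=crop(a,225,100,80,130,4)   #320x520
B=crop(a,300,185,120,104,4) #480x416
o=np.zeros((600,800,3),np.uint8);o[:520,:320]=A;o[:416,320:]=B
cv2.imwrite('pics/c1.png',o)
A=crop(b,235,125,140,90,4) #560x360
B=crop(b,240,220,120,60,4);C=crop(b,280,315,65,60,4)
o=np.zeros((600,800,3),np.uint8);o[:360,:560]=A;o[360:,:480]=B;o[360:,500:760]=C
cv2.imwrite('pics/c2.png',o)
E
```

```text
(no output)
```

View pics/c1.png

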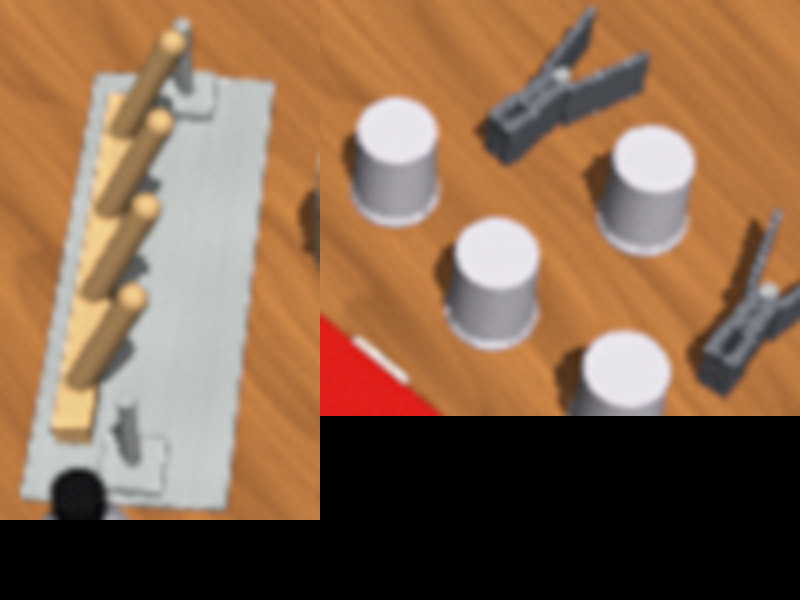

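View pics/c2.png

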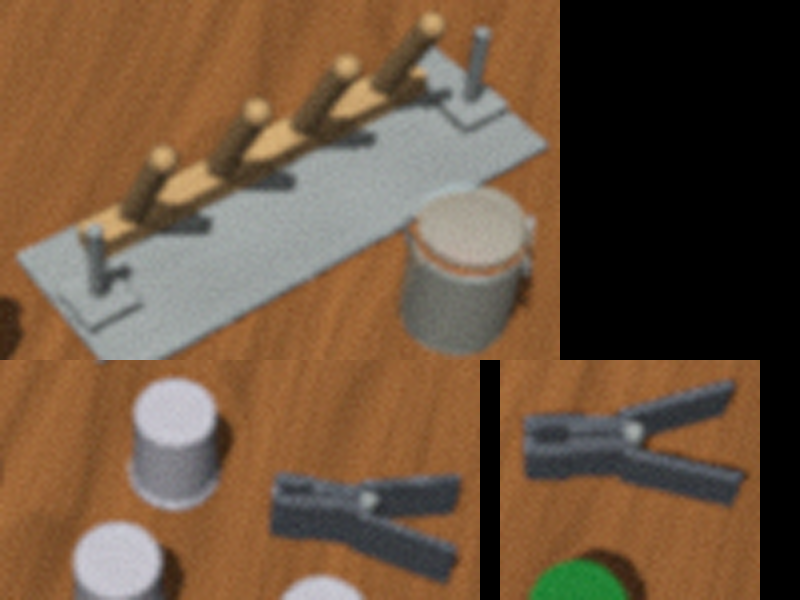

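```bash
python3 - <<'E'
from h import *
from scipy.optimize import least_squares
S=load('a_scene.png');D=load('a_side.png')
s1=lambda x,y:(225+x/4,100+y/4); s2=lambda x,y:(300+(x-320)/4,185+y/4)
d1=lambda x,y:(235+x/4,125+y/4); d2=lambda x,y:(240+x/4,220+(y-360)/4); d3=lambda x,y:(280+(x-500)/4,315+(y-360)/4)
P=[(-31,y,139) for y in(-135,-45,45,135)]
post=[(-30,-200,100),(-30,-200,20),(-30,200,100),(-30,200,20)]
c=[(-105,-230,8),(55,-230,8),(-105,230,8),(55,230,8)]
so=[(173,42),(160,120),(146,207),(134,297),(182,24),(185,94),(125,405),(133,462),(275,82),(100,74),(226,508),(22,496)]
do=[(432,24),(347,67),(256,111),(162,158),(482,33),(474,98),(95,230),(99,292),(546,146),(430,48),None,(18,256)]
L=P+post+c
obs=[(S,p,s1(*o)) for p,o in zip(L,so)]+[(D,p,d1(*o)) for p,o in zip(L,do) if o]
def f(q):
    R=np.array([[np.cos(q[2]),-np.sin(q[2])],[np.sin(q[2]),np.cos(q[2])]])
    return np.concatenate([proj(d,[*(R@p[:2]+q[:2]),p[2]])-o for d,p,o in obs])
r=least_squares(f,[700,-100,0],loss='soft_l1');print('rack',r.x);print(np.round(f(r.x).reshape(-1,2),1).tolist())
x,y,t=r.x
for n,p in zip(['peg0','1','2','3','post0t','post0','p1t','post1']+['c']*4,L): print(n,np.round([x+np.cos(t)*p[0]-np.sin(t)*p[1],y+np.sin(t)*p[0]+np.cos(t)*p[1],p[2]]))
for n,o in zip('ABCD',[(397,130),(496,254),(654,160),(626,369)]):
    w=ray(S,*s2(*o),80);print('cup',n,w.round(),proj(D,w).round(1))
print('side A,B',d2(175,412),d2(118,563), ray(D,*d2(175,412),80).round(),ray(D,*d2(118,563),80).round())
for n,a,b,fn in [('h0',(563,75),(369,500),d2),('f0',(497,130),(274,482),d2),('e0',(590,10),(452,545),d2),('e0',(646,57),(457,480),d2),('h1',(768,292),(633,432),d3),('f1',(712,350),(528,422),d3)]:
    print(n,ray(S,*s2(*a),50).round(),ray(D,*fn(*b),50).round())
for b in((733,383),(740,475)): print('e1',ray(D,*d3(*b),50).round())
print('lunchbox',ray(S,308,293,71),'bottle',ray(S,245,225,195),'jar',ray(S,317,140,118),ray(S,404,308,80),ray(S,440,283,80))
E
```

```text
rack [ 599.78738212 -184.44623625   -0.67884193]
[[0.2, 0.5], [0.4, 0.9], [0.7, 0.3], [0.2, 0.4], [0.4, -0.1], [0.8, -0.9], [0.4, -1.4], [0.3, -0.3], [0.2, -0.5], [-0.5, -0.6], [0.3, -0.2], [-0.1, -0.2], [-0.5, 0.3], [-0.5, 0.1], [-0.1, 0.2], [-0.0, 0.1], [-0.1, -0.6], [-1.4, -0.0], [-0.6, -0.7], [-0.5, 0.0], [0.4, -0.9], [0.4, -1.3], [-1.1, -0.8]]
peg0 [ 491. -270.  139.]
1 [ 547. -200.  139.]
2 [ 604. -130.  139.]
3 [660. -60. 139.]
post0t [ 451. -321.  100.]
post0 [ 451. -321.   20.]
p1t [702. -10. 100.]
post1 [702. -10.  20.]
c [ 374. -298.    8.]
c [ 498. -398.    8.]
c [662.  60.   8.]
c [787. -40.   8.]
cup A [578. 138.  80.] [283.  232.2]
cup B [583. 264.  80.] [268.  269.1]
cup C [440. 266.  80.] [319.6 283.4]
cup D [566. 388.  80.] [259.5 312.7]
side A,B (283.75, 233.0) (269.5, 270.75) [575. 139.  80.] [578. 268.  80.]
h0 [431. 152.  50.] [427. 153.  50.]
f0 [504. 164.  50.] [496. 158.  50.]
e0 [375. 115.  50.] [364. 173.  50.]
e0 [368. 175.  50.] [370. 119.  50.]
h1 [431. 387.  50.] [426. 389.  50.]
f1 [494. 400.  50.] [491. 401.  50.]
e1 [372. 339.  50.]
e1 [357. 396.  50.]
lunchbox [744.74287406 316.96087028  71.        ] bottle [803.99759833 107.53146982 195.        ] jar [424.33656619 -89.52452425 118.        ] [565.04314146 500.13440037  80.        ] [436.62161285 499.36586907  80.        ]
```

Rack pose is about (600,-184) with yaw -0.68. The clamps are near (429,152) and (429,388), and the four silver beakers fit both views. The bottle and green cups are ruled out. I'm moving over the clamps now, turning the jaw axis across them.

Request:
{"method": "send_rows", "body": {
  "commands": [
    {"translation":[0.09,0.1,0],"twist":[0,0,0.1]},
    {"translation":[0.18,0.2,0],"twist":[0,0,0.2]},
    {"translation":[0.27,0.3,0],"twist":[0,0,0.3]},
    {"translation":[0.36,0.4,0],"twist":[0,0,0.4]},
    {"translation":[0.45,0.5,0],"twist":[0,0,0.5]},
    {"translation":[0.54,0.6,0],"twist":[0,0,0.6]},
    {"translation":[0.63,0.7,0],"twist":[0,0,0.7]},
    {"translation":[0.72,0.8,0],"twist":[0,0,0.8]},
    {"translation":[0.81,0.9,0],"twist":[0,0,0.88]},
    {"translation":[0.9,1,0],"twist":[0,0,0.96]}
  ],
  "grip": -1
}}

```text
t: 1.15
ee_pos: [321.9, -479.8, 404.7]
orientation: [2.854, 1.313, 0.0]
ft_force: [0.4, 0.6, -0.3]
width: 87.6
```

Request:
{"method": "send_rows", "body": {
  "commands": [
    {"translation":[0.08,0.1,0],"twist":[0,0,0.1]},
    {"translation":[0.16,0.2,0],"twist":[0,0,0.2]},
    {"translation":[0.24,0.3,0],"twist":[0,0,0.3]},
    {"translation":[0.32,0.4,0],"twist":[0,0,0.4]},
    {"translation":[0.4,0.5,0],"twist":[0,0,0.5]},
    {"translation":[0.48,0.6,0],"twist":[0,0,0.6]},
    {"translation":[0.56,0.7,0],"twist":[0,0,0.7]},
    {"translation":[0.64,0.8,0],"twist":[0,0,0.8]},
    {"translation":[0.72,0.9,0],"twist":[0,0,0.88]},
    {"translation":[0.8,1,0],"twist":[0,0,0.96]}
  ]
}}

```text
t: 2.15
ee_pos: [401.8, -379.8, 404.7]
orientation: [2.46, 1.954, 0.0]
ft_force: [0.3, 0.5, 0.6]
width: 87.3
```

Request:
{"method": "send_rows", "body": {
  "commands": [
    {"translation":[0,0.1,0],"twist":[0,0,0.1]},
    {"translation":[0,0.2,0],"twist":[0,0,0.2]},
    {"translation":[0,0.3,0],"twist":[0,0,0.3]},
    {"translation":[0,0.4,0],"twist":[0,0,0.4]},
    {"translation":[0,0.5,0],"twist":[0,0,0.5]},
    {"translation":[0,0.6,0],"twist":[0,0,0.6]},
    {"translation":[0,0.7,0],"twist":[0,0,0.7]},
    {"translation":[0,0.8,0],"twist":[0,0,0.8]},
    {"translation":[0,0.9,0],"twist":[0,0,0.88]},
    {"translation":[0,1,0],"twist":[0,0,0.96]}
  ]
}}

```text
t: 3.15
ee_pos: [401.3, -279.8, 404.7]
orientation: [1.926, 2.482, -0.0]
ft_force: [0.1, -0.3, -0.4]
width: 87.6
```

Request:
{"method": "send_rows", "body": {
  "commands": [
    {"translation":[0,0.1,0],"twist":[0,0,0.1]},
    {"translation":[0,0.2,0],"twist":[0,0,0.2]},
    {"translation":[0,0.3,0],"twist":[0,0,0.3]},
    {"translation":[0,0.4,0],"twist":[0,0,0.4]},
    {"translation":[0,0.5,0],"twist":[0,0,0.5]},
    {"translation":[0,0.6,0],"twist":[0,0,0.6]},
    {"translation":[0,0.7,0],"twist":[0,0,0.7]},
    {"translation":[0,0.8,0],"twist":[0,0,0.8]},
    {"translation":[0,0.9,0],"twist":[0,0,0.88]},
    {"translation":[0,1,0],"twist":[0,0,0.96]}
  ]
}}

```text
t: 4.15
ee_pos: [401.1, -179.9, 404.7]
orientation: [1.281, 2.869, -0.0]
ft_force: [0.3, 0.2, 0.2]
width: 87.9
```

Request:
{"method": "send_rows", "body": {
  "commands": [
    {"translation":[0,0.1,0],"twist":[0,0,0.1]},
    {"translation":[0,0.2,0],"twist":[0,0,0.2]},
    {"translation":[0,0.3,0],"twist":[0,0,0.3]},
    {"translation":[0,0.4,0],"twist":[0,0,0.4]},
    {"translation":[0,0.5,0],"twist":[0,0,0.5]},
    {"translation":[0,0.6,0],"twist":[0,0,0.6]},
    {"translation":[0,0.7,0],"twist":[0,0,0.7]},
    {"translation":[0,0.8,0],"twist":[0,0,0.8]},
    {"translation":[0,0.9,0],"twist":[0,0,0.88]},
    {"translation":[0,1,0],"twist":[0,0,0.96]}
  ]
}}

```text
t: 5.15
ee_pos: [401.1, -79.8, 404.7]
orientation: [0.562, 3.091, -0.0]
ft_force: [0.8, -0.1, 0.3]
width: 88.2
```

Request:
{"method": "send_rows", "body": {
  "commands": [
    {"translation":[0,0.1,0],"twist":[0,0,0.1]},
    {"translation":[0,0.2,0],"twist":[0,0,0.2]},
    {"translation":[0,0.3,0],"twist":[0,0,0.3]},
    {"translation":[0,0.4,0],"twist":[0,0,0.4]},
    {"translation":[0,0.5,0],"twist":[0,0,0.5]},
    {"translation":[0,0.6,0],"twist":[0,0,0.6]},
    {"translation":[0,0.7,0],"twist":[0,0,0.7]},
    {"translation":[0,0.8,0],"twist":[0,0,0.8]},
    {"translation":[0,0.9,0],"twist":[0,0,0.88]},
    {"translation":[0,1,0],"twist":[0,0,0.96]}
  ]
}}

```text
t: 6.15
ee_pos: [401.1, 20.2, 404.7]
orientation: [-0.189, 3.136, -0.0]
ft_force: [0.1, 0.3, 1.0]
width: 88.0
```

Request:
{"method": "send_rows", "body": {
  "commands": [
    {"translation":[0,0.1,0]},
    {"translation":[0,0.2,0]},
    {"translation":[0,0.3,0]},
    {"translation":[0,0.4,0]},
    {"translation":[0,0.5,0]},
    {"translation":[0,0.6,0]},
    {"translation":[0,0.7,0]},
    {"translation":[0,0.8,0]},
    {"translation":[0,0.9,0]},
    {"translation":[0,1,0]}
  ]
}}

```text
validation failed for argument at $.co...
```

```bash
python3 - <<'E'
from h import *
d=snap('wrist','b_wrist.png');o=ctrl.get_obs();print(o['ee_pos'],o['orientation'],o['qpos'],o['t'])
snap('scene','b_scene.png');snap('side','b_side.png')
cv2.imwrite('pics/b2.png',cv2.resize(d['img'][:,:,::-1],(800,600),interpolation=cv2.INTER_CUBIC))
E
```

```text
[401.14391127  20.87445393 404.69042051] [-1.92254529e-01  3.13564641e+00  7.59305942e-04] [ 2.22067316e-02  8.57900342e-02  2.09440747e+00  5.91837434e-04
  9.61356265e-01 -1.67140018e+00] 6.2
```

View pics/b2.png

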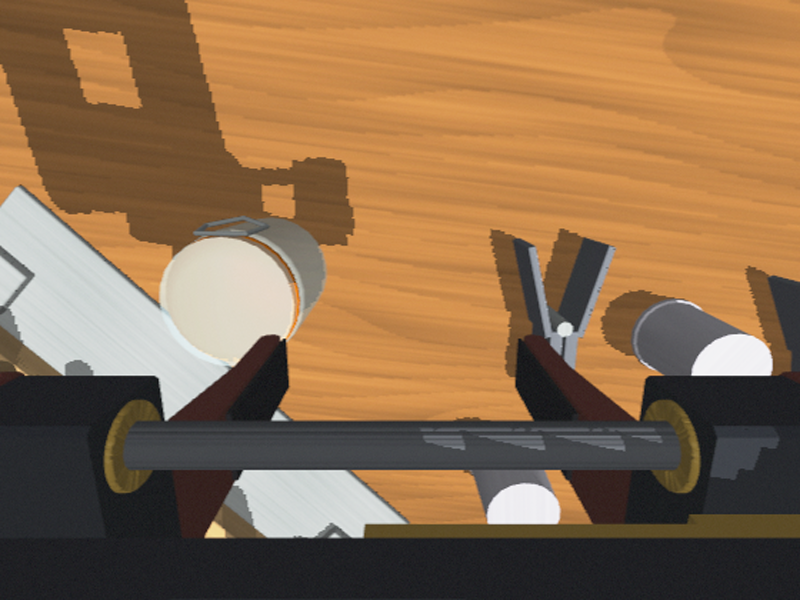

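```bash
python3 - <<'E'
from h import *
d=load('b_wrist.png');f=0.7
for n,p in dict(h=(565,329),eL=(535,246),eR=(611,247),jL=(551,355)).items(): print(n,ray(d,p[0]*f,p[1]*f,50).round(1))
for p in((230,298),): print('jar',ray(d,p[0]*f,p[1]*f,118).round())
print('cupC top',ray(d,735*f,362*f,80).round(), 'cupA',ray(d,523*f,510*f,80).round())
E
```

```text
h [430.5 151.6  50. ]
eL [369.5 115.9  50. ]
eR [363.5 172.1  50. ]
jL [453.1 145.1  50. ]
jar [416. -84. 118.]
cupC top [432. 266.  80.] cupA [574. 137.  80.]
```

Request:
{"method": "send_rows", "body": {
  "commands": [
    {"translation":[-0.02,0.1,-0.05],"twist":[0,0,0]},
    {"translation":[-0.04,0.2,-0.1],"twist":[0,0,0]},
    {"translation":[-0.06,0.3,-0.15],"twist":[0,0,0]},
    {"translation":[-0.08,0.4,-0.2],"twist":[0,0,0]},
    {"translation":[-0.1,0.5,-0.25],"twist":[0,0,0]},
    {"translation":[-0.12,0.6,-0.3],"twist":[0,0,0]},
    {"translation":[-0.13,0.7,-0.35],"twist":[0,0,0]},
    {"translation":[-0.14,0.8,-0.4],"twist":[0,0,0]},
    {"translation":[-0.15,0.9,-0.45],"twist":[0,0,0]},
    {"translation":[-0.16,1,-0.5],"twist":[0,0,0]}
  ]
}}

```text
t: 7.3
ee_pos: [385.1, 120.2, 354.3]
orientation: [-0.184, 3.136, 0.0]
ft_force: [-0.3, 0.5, 0.8]
width: 87.6
```

Request:
{"method": "send_rows", "body": {
  "commands": [
    {"translation":[0,0.1,0],"twist":[0,0,0]},
    {"translation":[0,0.2,-0.05],"twist":[0,0,0]},
    {"translation":[0,0.26,-0.1],"twist":[0,0,0]},
    {"translation":[0,0.26,-0.2],"twist":[0,0,0]},
    {"translation":[0,0.26,-0.3],"twist":[0,0,0]},
    {"translation":[0,0.26,-0.4],"twist":[0,0,0]},
    {"translation":[0,0.26,-0.5],"twist":[0,0,0]},
    {"translation":[0,0.26,-0.6],"twist":[0,0,0]},
    {"translation":[0,0.26,-0.7],"twist":[0,0,0]},
    {"translation":[0,0.26,-0.7],"twist":[0,0,0]}
  ]
}}

```text
t: 8.3
ee_pos: [384.7, 145.1, 283.3]
orientation: [0.183, -3.134, 0.001]
ft_force: [0.6, 0.2, 0.0]
width: 88.0
```

```bash
python3 - <<'E'
from h import *
d=snap('wrist','c_wrist.png');o=ctrl.get_obs();print(o['ee_pos'],o['orientation'],o['qpos'],o['t'])
cv2.imwrite('pics/c3.png',cv2.resize(d['img'][:,:,::-1],(800,600),interpolation=cv2.INTER_CUBIC))
for x in (-71,0,45,62): print(x,proj(d,[430+x*.992,152+x*.125,50])/.7)
E
```

```text
[384.96648011 145.16877117 283.94210633] [ 1.83670385e-01 -3.13453298e+00  7.86887932e-04] [ 3.31686948e-01  3.28163236e-01  2.16750872e+00 -4.73965895e-05
  6.47676548e-01 -1.35612925e+00] 8.35
-71 [404.25931218 272.31969542]
0 [405.38923332 406.55210017]
45 [406.02187029 481.70812551]
62 [406.24622102 508.36055039]
```

View pics/c3.png

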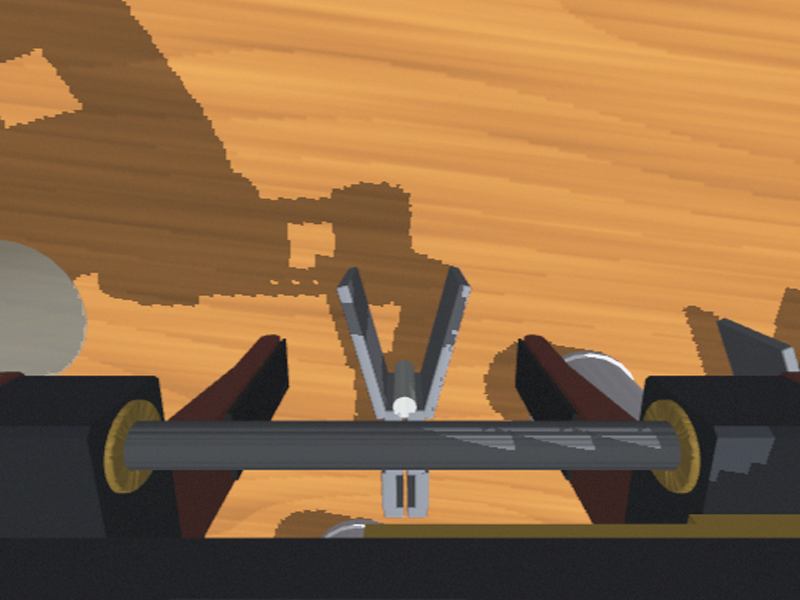

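The wrist view shows clamp0 hinge at (404,406) and jaw slot at (405,492), centred between the fingers as predicted. I'm descending and squeezing.

Request:
{"method": "send_rows", "body": {
  "commands": [
    {"translation":[0,0.01,-0.1],"twist":[0,0,0]},
    {"translation":[0,0.01,-0.2],"twist":[0,0,0]},
    {"translation":[0,0.01,-0.3],"twist":[0,0,0]},
    {"translation":[0,0.01,-0.4],"twist":[0,0,0]},
    {"translation":[0,0.01,-0.5],"twist":[0,0,0]},
    {"translation":[0,0.01,-0.6],"twist":[0,0,0]},
    {"translation":[0,0.01,-0.7],"twist":[0,0,0]},
    {"translation":[0,0.01,-0.8],"twist":[0,0,0]},
    {"translation":[0,0.01,-0.9],"twist":[0,0,0]},
    {"translation":[0,0.01,-0.95],"twist":[0,0,0]}
  ]
}}

```text
t: 9.35
ee_pos: [385.0, 146.3, 188.6]
orientation: [0.184, -3.135, 0.0]
ft_force: [-0.1, -0.7, 0.5]
width: 87.9
```

Request:
{"method": "send_rows", "body": {
  "commands": [
    {"translation":[0,0,0],"twist":[0,0,0]},
    {"translation":[0,0,0],"twist":[0,0,0]},
    {"translation":[0,0,0],"twist":[0,0,0]},
    {"translation":[0,0,0],"twist":[0,0,0]},
    {"translation":[0,0,0],"twist":[0,0,0]},
    {"translation":[0,0,0],"twist":[0,0,0]},
    {"translation":[0,0,0],"twist":[0,0,0]},
    {"translation":[0,0,0],"twist":[0,0,0]},
    {"translation":[0,0,0],"twist":[0,0,0]},
    {"translation":[0,0,0],"twist":[0,0,0]}
  ],
  "grip": 1
}}

```text
t: 10.35
ee_pos: [385.3, 146.4, 189.8]
orientation: [-0.183, 3.136, 0.0]
ft_force: [-0.0, 0.0, 3.9]
width: 29.2
```

Request:
{"method": "send_rows", "body": {
  "commands": [
    {"translation":[0,0,0.1],"twist":[0,0,0]},
    {"translation":[0,0,0.2],"twist":[0,0,0]},
    {"translation":[0,0,0.3],"twist":[0,0,0]},
    {"translation":[0,0,0.4],"twist":[0,0,0]},
    {"translation":[0,0,0.5],"twist":[0,0,0]},
    {"translation":[0,0,0.6],"twist":[0,0,0]},
    {"translation":[0,0,0.7],"twist":[0,0,0]},
    {"translation":[0,0,0.8],"twist":[0,0,0]},
    {"translation":[0,0,0.9],"twist":[0,0,0]},
    {"translation":[0,0,1],"twist":[0,0,0]}
  ]
}}

```text
t: 11.35
ee_pos: [385.1, 146.3, 290.5]
orientation: [-0.184, 3.136, 0.0]
ft_force: [0.1, -0.4, -1.3]
width: 28.8
```

```bash
python3 - <<'E'
from h import *
d=snap('wrist','d_wrist.png');o=ctrl.get_obs();print(o['ee_pos'],o['orientation'],o['width'],o['t'],o['ft_force'])
cv2.imwrite('pics/d3.png',d['img'][:,:,::-1])
E
```

```text
[385.56769375 146.483213   291.63933906] [-1.83916135e-01  3.13427704e+00  8.23285316e-04] 28.873314125096257 11.4 [-0.04557569 -0.47508532  0.65352123]
```

View pics/d3.png

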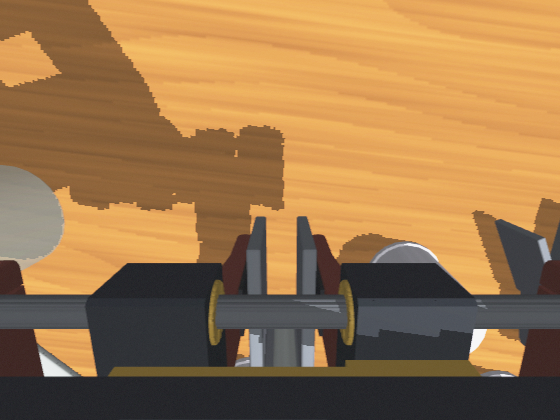

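```bash
python3 - <<'E'
from h import *
d=load('d_wrist.png');tcp=np.array([385.3,146.4])
w=ray(d,281,218,152)[:2];print('end rel tcp along/lateral',(w-tcp)@[.9931,.1172],(w-tcp)@[-.1172,.9931])
# targets: rack
x,y,t=599.79,-184.45,-.67884
c,s=np.cos(t),np.sin(t)
for n,yy in(('post0',-200),('post1',200)):
    for phi in (t,):
        p=np.array([x+c*-30-s*yy,y+s*-30+c*yy]);print(n,p.round(1),'tcp for 90 back',(p-90*np.array([np.cos(phi),np.sin(phi)])).round(1))
E
```

```text
end rel tcp along/lateral -33.13919479925814 -0.2231024924637022
post0 [ 450.9 -321.3] tcp for 90 back [ 380.8 -264.8]
post1 [702. -10.] tcp for 90 back [632.   46.6]
```

Request:
{"method": "send_rows", "body": {
  "commands": [
    {"translation":[0,0,0.1],"twist":[0,0,0]},
    {"translation":[0,-0.1,0.2],"twist":[0,0,-0.08]},
    {"translation":[0,-0.2,0.3],"twist":[0,0,-0.16]},
    {"translation":[0,-0.3,0.4],"twist":[0,0,-0.24]},
    {"translation":[0,-0.4,0.5],"twist":[0,0,-0.32]},
    {"translation":[0,-0.5,0.6],"twist":[0,0,-0.4]},
    {"translation":[0,-0.6,0.7],"twist":[0,0,-0.5]},
    {"translation":[0,-0.7,0.7],"twist":[0,0,-0.6]},
    {"translation":[0,-0.8,0.7],"twist":[0,0,-0.7]},
    {"translation":[0,-0.9,0.7],"twist":[0,0,-0.8]}
  ]
}}

```text
t: 12.4
ee_pos: [384.9, 55.4, 359.4]
orientation: [-0.449, -3.109, 0.0]
ft_force: [0.5, -0.8, -0.7]
width: 28.9
```

Request:
{"method": "send_rows", "body": {
  "commands": [
    {"translation":[0,-0.1,0],"twist":[0,0,-0.08]},
    {"translation":[0,-0.2,0],"twist":[0,0,-0.16]},
    {"translation":[0,-0.3,0],"twist":[0,0,-0.24]},
    {"translation":[0,-0.4,0],"twist":[0,0,-0.32]},
    {"translation":[0,-0.5,0],"twist":[0,0,-0.4]},
    {"translation":[0,-0.6,0],"twist":[0,0,-0.48]},
    {"translation":[0,-0.7,0],"twist":[0,0,-0.56]},
    {"translation":[0,-0.8,0],"twist":[0,0,-0.64]},
    {"translation":[0,-0.9,0],"twist":[0,0,-0.72]},
    {"translation":[0,-1,0],"twist":[0,0,-0.79]}
  ]
}}

```text
t: 13.4
ee_pos: [385.1, -44.5, 359.7]
orientation: [-1.049, -2.961, 0.0]
ft_force: [0.5, 0.4, -0.5]
width: 28.7
```

Request:
{"method": "send_rows", "body": {
  "commands": [
    {"translation":[0,-0.1,0],"twist":[0,0,0]},
    {"translation":[0,-0.2,0],"twist":[0,0,0]},
    {"translation":[0,-0.3,0],"twist":[0,0,0]},
    {"translation":[0,-0.4,0],"twist":[0,0,0]},
    {"translation":[0,-0.5,0],"twist":[0,0,0]},
    {"translation":[0,-0.6,0],"twist":[0,0,0]},
    {"translation":[0,-0.7,0],"twist":[0,0,0]},
    {"translation":[0,-0.8,0],"twist":[0,0,0]},
    {"translation":[0,-0.9,0],"twist":[0,0,0]},
    {"translation":[0,-1,0],"twist":[0,0,0]}
  ]
}}

```text
t: 14.4
ee_pos: [385.1, -144.5, 359.7]
orientation: [1.044, 2.963, -0.0]
ft_force: [-0.6, -0.4, -1.1]
width: 28.3
```

Request:
{"method": "send_rows", "body": {
  "commands": [
    {"translation":[0,-0.1,0],"twist":[0,0,0]},
    {"translation":[0,-0.2,0],"twist":[0,0,0]},
    {"translation":[0,-0.3,0],"twist":[0,0,0]},
    {"translation":[0,-0.4,0],"twist":[0,0,0]},
    {"translation":[0,-0.5,0],"twist":[0,0,0]},
    {"translation":[0,-0.6,0],"twist":[0,0,0]},
    {"translation":[0,-0.7,0],"twist":[0,0,0]},
    {"translation":[0,-0.8,0],"twist":[0,0,0]},
    {"translation":[0,-0.9,0],"twist":[0,0,0]},
    {"translation":[0,-1,0],"twist":[0,0,0]}
  ]
}}

```text
t: 15.4
ee_pos: [385.1, -244.5, 359.7]
orientation: [-1.044, -2.963, 0.0]
ft_force: [0.0, 0.2, -0.5]
width: 28.7
```

Request:
{"method": "send_rows", "body": {
  "commands": [
    {"translation":[0,-0.1,0],"twist":[0,0,0]},
    {"translation":[-0.02,-0.2,-0.05],"twist":[0,0,0]},
    {"translation":[-0.04,-0.21,-0.1],"twist":[0,0,0]},
    {"translation":[-0.04,-0.21,-0.2],"twist":[0,0,0]},
    {"translation":[-0.04,-0.21,-0.3],"twist":[0,0,0]},
    {"translation":[-0.04,-0.21,-0.4],"twist":[0,0,0]},
    {"translation":[-0.04,-0.21,-0.5],"twist":[0,0,0]},
    {"translation":[-0.04,-0.21,-0.6],"twist":[0,0,0]},
    {"translation":[-0.04,-0.21,-0.6],"twist":[0,0,0]},
    {"translation":[-0.04,-0.21,-0.6],"twist":[0,0,0]}
  ]
}}

```text
t: 16.4
ee_pos: [381.2, -264.6, 299.4]
orientation: [-1.044, -2.962, -0.0]
ft_force: [0.0, 0.2, -1.6]
width: 28.9
```

```bash
python3 - <<'E'
from h import *
o=ctrl.get_obs();print(o['ee_pos'],o['orientation'],o['qpos'],o['width'],o['t'])
out=np.zeros((600,800,3),np.uint8)
for i,n in enumerate(('scene','side')):
    d=snap(n,'e_%s.png'%n);u,v=proj(d,[440,-310,110]).astype(int)
    x0,y0=max(u-33,0),max(v-50,0);print(n,x0,y0)
    k=cv2.resize(d['img'][y0:y0+100,x0:x0+66,::-1],(396,600),interpolation=cv2.INTER_CUBIC);out[:,i*400:i*400+396]=k
cv2.imwrite('pics/e.png',out)
E
```

```text
[ 381.19327369 -264.60684463  299.36140666] [-1.04392808e+00 -2.96230914e+00 -3.28263529e-04] [-6.32436803e-01  3.58842158e-01  2.05128383e+00 -1.37705516e-05
  7.32219335e-01 -1.52559407e+00] 28.851840821701483 16.4
scene 242 54
side 325 83
```

View pics/e.png

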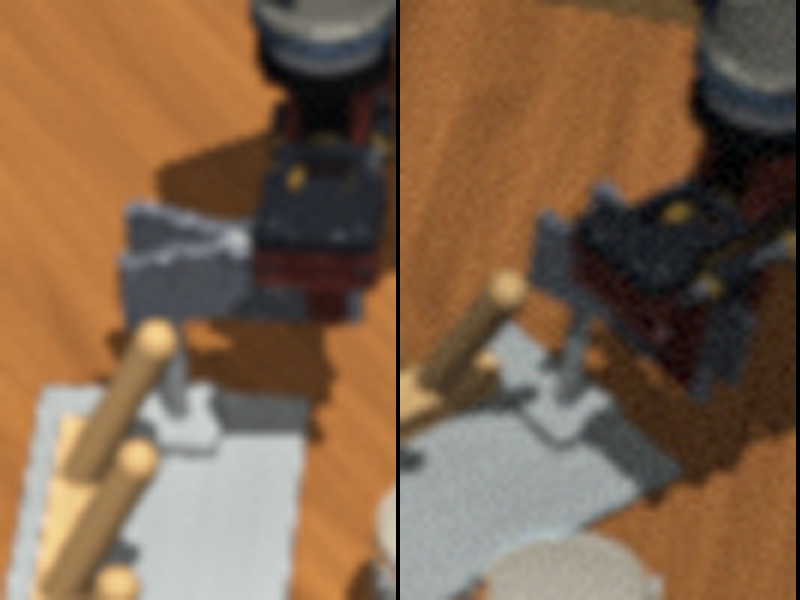

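```bash
python3 - <<'E'
from h import *
S=load('e_scene.png');D=load('e_side.png');tcp=np.array([381.2,-264.6]);t=-.676
a=np.array([np.cos(t),np.sin(t)]);b=np.array([-a[1],a[0]])
def rep(n,d,u,v,z):
    w=ray(d,u,v,z)[:2];print(n,w.round(1),'along/lat',((w-tcp)@a).round(1),((w-tcp)@b).round(1))
z=159.6
rep('hinge',S,242+237/6,54+240/6,z)
rep('tipfar',S,242+130/6,54+207/6,z);rep('tipnear',S,242+122/6,54+257/6,z)
rep('tipnear bottom',S,242+130/6,54+325/6,z-50)
rep('side tip',D,325+(540-400)/6,83+212/6,z)
rep('side tip2',D,325+(606-400)/6,83+187/6,z)
for al in(88,90):
  for la in(0,): 
    w=tcp+al*a; print(proj(S,[*w,z]),)
print('post top in image: scene',(proj(S,[450.9,-321.3,100])-[242,54])*6,(proj(S,[450.9,-321.3,20])-[242,54])*6,'side',(proj(D,[450.9,-321.3,20])-[325,83])*6+[400,0],(proj(D,[450.9,-321.3,100])-[325,83])*6+[400,0])
E
```

```text
hinge [ 423.4 -293.5] along/lat 51.0 3.8
tipfar [ 457.3 -350.2] along/lat 112.9 -19.1
tipnear [ 482.5 -318.7] along/lat 112.9 21.2
tipnear bottom [ 481.9 -317.2] along/lat 111.4 22.0
side tip [ 482.6 -315.7] along/lat 111.1 23.6
side tip2 [ 450.9 -347.7] along/lat 106.3 -21.2
[270.49822738  92.73766698]
[269.89859892  92.71244568]
post top in image: scene [173.2256677  311.11875398] [180.09860234 411.63159611] side [562.7040089 398.7562193] [582.28010083 297.71098662]
```

Clamp0 is held and open above post0. Scene tips at crop (130,207) and (122,255) put the pocket about 96 mm ahead of the TCP rather than 90. I'm correcting back about 5 mm and lowering gently while watching the force.

Request:
{"method": "send_rows", "body": {
  "commands": [
    {"translation":[-0.03,0.015,0],"twist":[0,0,0]},
    {"translation":[-0.05,0.025,0],"twist":[0,0,0]},
    {"translation":[-0.05,0.025,0],"twist":[0,0,0]},
    {"translation":[-0.05,0.025,-0.05],"twist":[0,0,0]},
    {"translation":[-0.05,0.025,-0.1],"twist":[0,0,0]},
    {"translation":[-0.05,0.025,-0.13],"twist":[0,0,0]},
    {"translation":[-0.05,0.025,-0.16],"twist":[0,0,0]},
    {"translation":[-0.05,0.025,-0.19],"twist":[0,0,0]},
    {"translation":[-0.05,0.025,-0.22],"twist":[0,0,0]},
    {"translation":[-0.05,0.025,-0.22],"twist":[0,0,0]}
  ]
}}

```text
t: 17.5
ee_pos: [376.0, -262.1, 277.2]
orientation: [-1.044, -2.962, -0.0]
ft_force: [-0.3, -0.6, -0.1]
width: 28.6
```

```bash
python3 - <<'E'
from h import *
o=ctrl.get_obs();print(o['ee_pos'],o['ft_force'],o['moment'],o['width'],o['t'])
out=np.zeros((600,800,3),np.uint8)
for i,n in enumerate(('scene','side')):
    d=snap(n,'f_%s.png'%n);u,v=proj(d,[440,-310,110]).astype(int)
    x0,y0=max(u-33,0),max(v-50,0);print(n,x0,y0)
    k=cv2.resize(d['img'][y0:y0+100,x0:x0+66,::-1],(396,600),interpolation=cv2.INTER_CUBIC);out[:,i*400:i*400+396]=k
cv2.imwrite('pics/f.png',out)
E
```

```text
[ 376.03430289 -262.09489354  277.24994612] [-0.3428187  -0.55447213 -0.05277303] [ 0.02291773 -0.09300806  0.02842532] 28.626767420728083 17.5
scene 242 54
side 325 83
```

View pics/f.png

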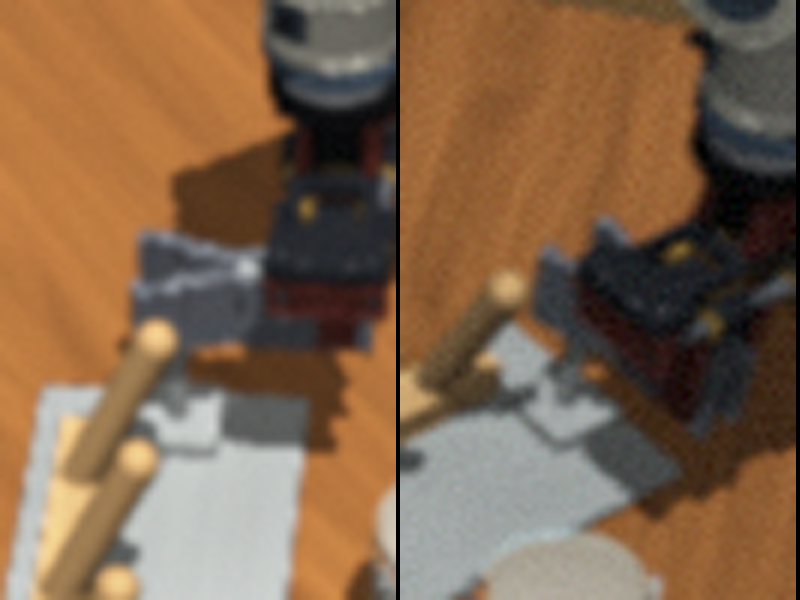

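Underside is now at about 87 mm, below the post top, with no contact force. Lowering to the pad.

Request:
{"method": "send_rows", "body": {
  "commands": [
    {"translation":[0,0,-0.08],"twist":[0,0,0]},
    {"translation":[0,0,-0.16],"twist":[0,0,0]},
    {"translation":[0,0,-0.24],"twist":[0,0,0]},
    {"translation":[0,0,-0.32],"twist":[0,0,0]},
    {"translation":[0,0,-0.4],"twist":[0,0,0]},
    {"translation":[0,0,-0.48],"twist":[0,0,0]},
    {"translation":[0,0,-0.55],"twist":[0,0,0]},
    {"translation":[0,0,-0.61],"twist":[0,0,0]},
    {"translation":[0,0,-0.65],"twist":[0,0,0]},
    {"translation":[0,0,-0.65],"twist":[0,0,0]}
  ]
}}

```text
t: 18.6
ee_pos: [376.0, -262.1, 212.2]
orientation: [-1.044, -2.962, -0.0]
ft_force: [-0.4, 0.2, -1.1]
width: 28.9
```

```bash
python3 - <<'E'
from h import *
o=ctrl.get_obs();print(o['ee_pos'],o['ft_force'],o['moment'],o['width'],o['t'])
E
```

```text
[ 376.04190908 -262.09656895  212.16132047] [-0.44444126  0.2431196  -1.09227945] [ 0.02512092 -0.11593166 -0.00460004] 28.89274337815556 18.6
```

Request:
{"method": "send_rows", "body": {
  "commands": [
    {"translation":[0,0,-0.015],"twist":[0,0,0]},
    {"translation":[0,0,-0.015],"twist":[0,0,0]},
    {"translation":[0,0,-0.015],"twist":[0,0,0]},
    {"translation":[0,0,-0.015],"twist":[0,0,0]},
    {"translation":[0,0,-0.015],"twist":[0,0,0]},
    {"translation":[0,0,-0.015],"twist":[0,0,0]},
    {"translation":[0,0,-0.015],"twist":[0,0,0]},
    {"translation":[0,0,-0.015],"twist":[0,0,0]},
    {"translation":[0,0,-0.015],"twist":[0,0,0]},
    {"translation":[0,0,-0.015],"twist":[0,0,0]}
  ],
  "grip": -1
}}

```text
t: 19.6
ee_pos: [376.1, -262.2, 211.2]
orientation: [-1.044, -2.963, 0.0]
ft_force: [-0.6, 0.1, 0.4]
width: 87.8
```

Request:
{"method": "send_rows", "body": {
  "commands": [
    {"translation":[0,0,0.1],"twist":[0,0,0]},
    {"translation":[0,0,0.2],"twist":[0,0,0]},
    {"translation":[0,0,0.3],"twist":[0,0,0]},
    {"translation":[0,0,0.4],"twist":[0,0,0]},
    {"translation":[0,0,0.5],"twist":[0,0,0]},
    {"translation":[0,0,0.6],"twist":[0,0,0]},
    {"translation":[0,0,0.7],"twist":[0,0,0]},
    {"translation":[0,0,0.8],"twist":[0,0,0]},
    {"translation":[0,0,0.9],"twist":[0,0,0]},
    {"translation":[0,0,1],"twist":[0,0,0]}
  ]
}}

```text
t: 20.6
ee_pos: [376.1, -262.2, 312.0]
orientation: [-1.044, -2.963, 0.0]
ft_force: [1.1, 0.4, 0.6]
width: 87.4
```

```bash
python3 - <<'E'
from h import *
o=ctrl.get_obs();print(o['ee_pos'],o['width'],o['t'])
w=snap('wrist','g_wrist.png')['img'][:,:,::-1];s=snap('scene','g_scene.png')['img'][:,:,::-1];D=snap('side','g_side.png')
out=np.zeros((600,800,3),np.uint8);out[:420,:560]=w
# full scene crops of both regions
out[420:,:]=0
out[:300,560:]=cv2.resize(s[100:150,250:290],(240,300),interpolation=cv2.INTER_CUBIC)
out[300:,560:]=cv2.resize(s[230:290,385:433],(240,300),interpolation=cv2.INTER_CUBIC)
out[420:,:560]=cv2.resize(s[180:300,270:450],(560,180))if 0 else 0
out[420:600,0:270]=cv2.resize(s[180:300,270:450],(270,180),interpolation=cv2.INTER_CUBIC)
cv2.imwrite('pics/g.png',out)
E
```

```text
[ 376.09815957 -262.15615763  312.01100979] 87.44208924636463 20.6
```

View pics/g.png

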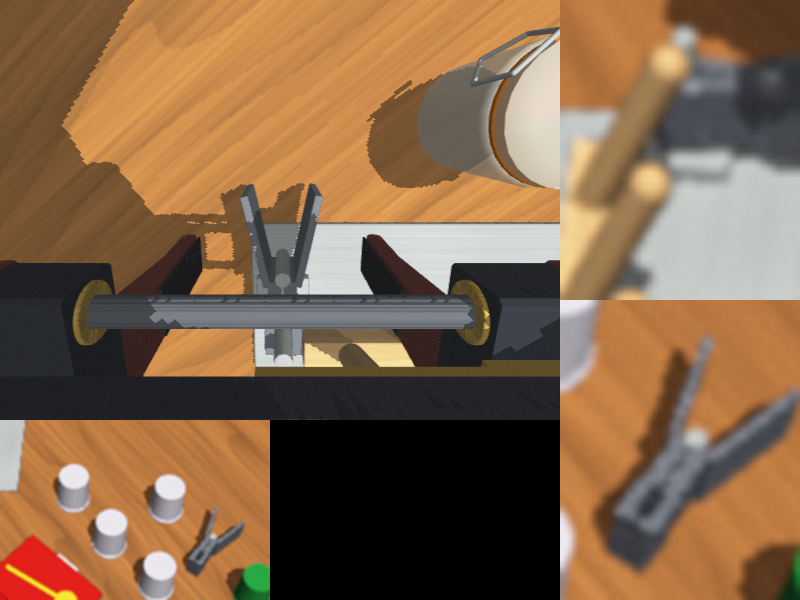

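Clamp0 sits on post0: the post top at (287,350) is in the jaw slot, and the handles at (243,185) and (318,185) sit over the plate. Clamp1 is unmoved at scene (412,257). Heading to it.

Request:
{"method": "send_rows", "body": {
  "commands": [
    {"translation":[0.01,0,0.1],"twist":[0,0,0]},
    {"translation":[0.02,0.1,0.2],"twist":[0,0,0.05]},
    {"translation":[0.03,0.2,0.3],"twist":[0,0,0.1]},
    {"translation":[0.04,0.3,0.4],"twist":[0,0,0.15]},
    {"translation":[0.05,0.4,0.4],"twist":[0,0,0.2]},
    {"translation":[0.06,0.5,0.4],"twist":[0,0,0.25]},
    {"translation":[0.07,0.6,0.4],"twist":[0,0,0.3]},
    {"translation":[0.08,0.75,0.4],"twist":[0,0,0.35]},
    {"translation":[0.09,0.9,0.4],"twist":[0,0,0.4]},
    {"translation":[0.1,1,0.4],"twist":[0,0,0.45]}
  ]
}}

```text
t: 21.75
ee_pos: [385.9, -160.9, 350.7]
orientation: [-0.701, -3.061, -0.0]
ft_force: [1.0, 0.1, 0.5]
width: 87.9
```

Request:
{"method": "send_rows", "body": {
  "commands": [
    {"translation":[0,0.1,0],"twist":[0,0,0.05]},
    {"translation":[0,0.2,0],"twist":[0,0,0.1]},
    {"translation":[0,0.3,0],"twist":[0,0,0.15]},
    {"translation":[0,0.4,0],"twist":[0,0,0.2]},
    {"translation":[0,0.5,0],"twist":[0,0,0.25]},
    {"translation":[0,0.6,0],"twist":[0,0,0.3]},
    {"translation":[0,0.7,0],"twist":[0,0,0.35]},
    {"translation":[0,0.8,0],"twist":[0,0,0.4]},
    {"translation":[0,0.9,0],"twist":[0,0,0.45]},
    {"translation":[0,1,0],"twist":[0,0,0.45]}
  ]
}}

```text
t: 22.75
ee_pos: [386.2, -61.3, 351.2]
orientation: [0.355, 3.121, -0.0]
ft_force: [0.2, -0.2, -0.5]
width: 87.6
```

Request:
{"method": "send_rows", "body": {
  "commands": [
    {"translation":[0,0.1,0],"twist":[0,0,0.05]},
    {"translation":[0,0.2,0],"twist":[0,0,0.1]},
    {"translation":[0,0.3,0],"twist":[0,0,0.15]},
    {"translation":[0,0.4,0],"twist":[0,0,0.2]},
    {"translation":[0,0.5,0],"twist":[0,0,0.25]},
    {"translation":[0,0.6,0],"twist":[0,0,0.3]},
    {"translation":[0,0.7,0],"twist":[0,0,0.35]},
    {"translation":[0,0.8,0],"twist":[0,0,0.4]},
    {"translation":[0,0.9,0],"twist":[0,0,0.45]},
    {"translation":[0,1,0],"twist":[0,0,0.45]}
  ]
}}

```text
t: 23.75
ee_pos: [386.1, 38.7, 351.2]
orientation: [-0.003, -3.142, 0.0]
ft_force: [0.4, -0.2, -1.2]
width: 87.6
```

Request:
{"method": "send_rows", "body": {
  "commands": [
    {"translation":[0,0.1,0],"twist":[0,0,0.05]},
    {"translation":[0,0.2,0],"twist":[0,0,0.1]},
    {"translation":[0,0.3,0],"twist":[0,0,0.15]},
    {"translation":[0,0.4,0],"twist":[0,0,0.2]},
    {"translation":[0,0.5,0],"twist":[0,0,0.25]},
    {"translation":[0,0.6,0],"twist":[0,0,0.3]},
    {"translation":[0,0.7,0],"twist":[0,0,0.35]},
    {"translation":[0,0.8,0],"twist":[0,0,0.4]},
    {"translation":[0,0.9,0],"twist":[0,0,0.45]},
    {"translation":[0,1,0],"twist":[0,0,0.45]}
  ]
}}

```text
t: 24.75
ee_pos: [386.1, 138.7, 351.2]
orientation: [-0.35, 3.122, -0.0]
ft_force: [-0.7, -0.5, 0.5]
width: 87.7
```

Request:
{"method": "send_rows", "body": {
  "commands": [
    {"translation":[0,0.1,0],"twist":[0,0,0]},
    {"translation":[0,0.2,0],"twist":[0,0,0]},
    {"translation":[0,0.3,0],"twist":[0,0,0]},
    {"translation":[0,0.4,0],"twist":[0,0,0]},
    {"translation":[0,0.5,0],"twist":[0,0,0]},
    {"translation":[0,0.6,0],"twist":[0,0,0]},
    {"translation":[0,0.7,0],"twist":[0,0,0]},
    {"translation":[0,0.8,0],"twist":[0,0,0]},
    {"translation":[0,0.9,0],"twist":[0,0,0]},
    {"translation":[0,1,0],"twist":[0,0,0]}
  ]
}}

```text
t: 25.75
ee_pos: [386.1, 238.7, 351.2]
orientation: [0.348, -3.122, 0.0]
ft_force: [0.2, 0.5, 0.3]
width: 87.6
```

Request:
{"method": "send_rows", "body": {
  "commands": [
    {"translation":[0,0.1,0],"twist":[0,0,0]},
    {"translation":[0,0.2,0],"twist":[0,0,0]},
    {"translation":[0,0.3,0],"twist":[0,0,0]},
    {"translation":[0,0.4,0],"twist":[0,0,0]},
    {"translation":[0,0.5,0],"twist":[0,0,0]},
    {"translation":[0,0.6,0],"twist":[0,0,0]},
    {"translation":[0,0.7,0],"twist":[0,0,0]},
    {"translation":[0,0.8,0],"twist":[0,0,0]},
    {"translation":[0,0.9,0],"twist":[0,0,0]},
    {"translation":[0,1,0],"twist":[0,0,0]}
  ]
}}

```text
t: 26.75
ee_pos: [386.1, 338.7, 351.1]
orientation: [0.348, -3.122, 0.0]
ft_force: [-1.0, -0.2, 0.1]
width: 87.8
```

Request:
{"method": "send_rows", "body": {
  "commands": [
    {"translation":[0,0.1,0],"twist":[0,0,0]},
    {"translation":[0,0.2,0],"twist":[0,0,0]},
    {"translation":[0,0.3,-0.1],"twist":[0,0,0]},
    {"translation":[0,0.4,-0.2],"twist":[0,0,0]},
    {"translation":[0,0.4,-0.3],"twist":[0,0,0]},
    {"translation":[0,0.4,-0.4],"twist":[0,0,0]},
    {"translation":[0,0.4,-0.5],"twist":[0,0,0]},
    {"translation":[0,0.4,-0.6],"twist":[0,0,0]},
    {"translation":[0,0.4,-0.6],"twist":[0,0,0]},
    {"translation":[0,0.4,-0.6],"twist":[0,0,0]}
  ]
}}

```text
t: 27.75
ee_pos: [386.2, 377.6, 290.9]
orientation: [0.348, -3.122, 0.001]
ft_force: [0.7, 0.9, -0.2]
width: 87.9
```

```bash
python3 - <<'E'
from h import *
d=snap('wrist','i_wrist.png');o=ctrl.get_obs();print(o['ee_pos'],o['orientation'],o['qpos'],o['t'])
cv2.imwrite('pics/i.png',cv2.resize(d['img'][:,:,::-1],(800,600),interpolation=cv2.INTER_CUBIC))
E
```

```text
[386.31618326 377.7855683  291.33167915] [-3.47905718e-01  3.12207169e+00  2.11892956e-04] [ 7.52211464e-01  4.62994818e-01  1.89168673e+00 -1.32902298e-05
  7.86672977e-01 -1.04052829e+00] 27.8
```

View pics/i.png

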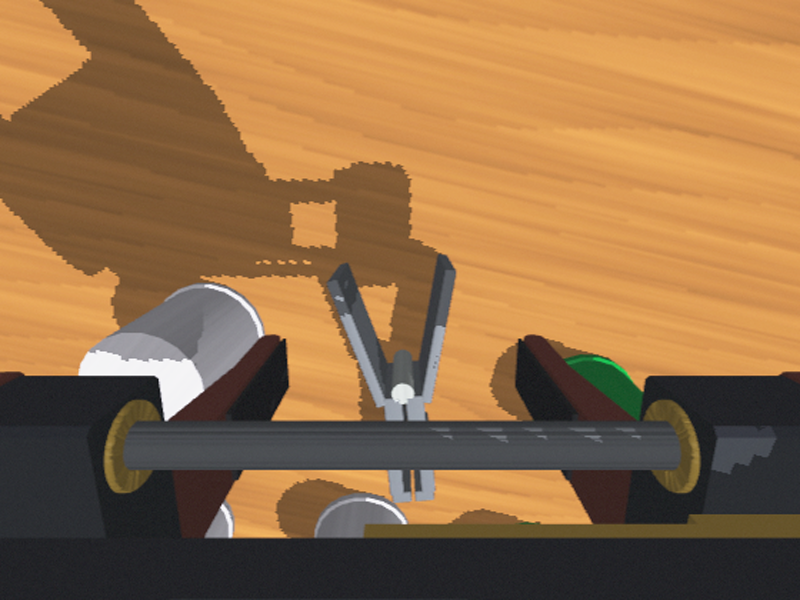

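```bash
python3 - <<'E'
from h import *
d=load('i_wrist.png');f=.7
h=ray(d,402*f,393*f,50)[:2];j=ray(d,414*f,498*f,50)[:2]
print(h,j,np.arctan2(*(j-h)[::-1]),np.linalg.norm(j-h))
a=ray(d,336*f,285*f,50)[:2];b=ray(d,448*f,270*f,50)[:2];m=(a+b)/2;print(a,b,m,np.arctan2(*(h-m)[::-1]))
E
```

```text
[427.54869738 386.84314568] [489.82549414 407.82726951] 0.3250013974297216 65.71706679117116
[377.08965044 341.61613632] [357.38692647 394.52028445] [367.23828846 368.06821039] 0.3017958670430042
```

Request:
{"method": "send_rows", "body": {
  "commands": [
    {"translation":[-0.015,-0.05,0],"twist":[0,0,0.1]},
    {"translation":[-0.015,-0.05,-0.05],"twist":[0,0,0.19]},
    {"translation":[-0.015,-0.05,-0.15],"twist":[0,0,0.19]},
    {"translation":[-0.015,-0.05,-0.3],"twist":[0,0,0.19]},
    {"translation":[-0.015,-0.05,-0.45],"twist":[0,0,0.19]},
    {"translation":[-0.015,-0.05,-0.6],"twist":[0,0,0.19]},
    {"translation":[-0.015,-0.05,-0.75],"twist":[0,0,0.19]},
    {"translation":[-0.015,-0.05,-0.9],"twist":[0,0,0.19]},
    {"translation":[-0.015,-0.05,-0.97],"twist":[0,0,0.19]},
    {"translation":[-0.015,-0.05,-1],"twist":[0,0,0.19]}
  ]
}}

```text
t: 28.8
ee_pos: [384.5, 372.7, 190.1]
orientation: [0.496, -3.101, 0.001]
ft_force: [0.5, 0.1, 0.1]
width: 87.9
```

Request:
{"method": "send_rows", "body": {
  "commands": [
    {"translation":[0,0,-0.01],"twist":[0,0,0]},
    {"translation":[0,0,-0.01],"twist":[0,0,0]},
    {"translation":[0,0,-0.01],"twist":[0,0,0]},
    {"translation":[0,0,-0.01],"twist":[0,0,0]},
    {"translation":[0,0,-0.01],"twist":[0,0,0]},
    {"translation":[0,0,-0.01],"twist":[0,0,0]},
    {"translation":[0,0,-0.01],"twist":[0,0,0]},
    {"translation":[0,0,-0.01],"twist":[0,0,0]},
    {"translation":[0,0,-0.01],"twist":[0,0,0]},
    {"translation":[0,0,-0.01],"twist":[0,0,0]}
  ],
  "grip": 1
}}

```text
t: 29.8
ee_pos: [384.8, 373.0, 190.4]
orientation: [-0.496, 3.102, 0.001]
ft_force: [-1.3, 0.2, 5.2]
width: 28.8
```

Request:
{"method": "send_rows", "body": {
  "commands": [
    {"translation":[0,0,0.1],"twist":[0,0,0]},
    {"translation":[0,0,0.2],"twist":[0,0,0]},
    {"translation":[0,0,0.3],"twist":[0,0,0]},
    {"translation":[0,0,0.4],"twist":[0,0,0]},
    {"translation":[0,0,0.5],"twist":[0,0,0]},
    {"translation":[0,0,0.6],"twist":[0,0,0]},
    {"translation":[0,0,0.7],"twist":[0,0,0]},
    {"translation":[0,0,0.8],"twist":[0,0,0]},
    {"translation":[0,0,0.9],"twist":[0,0,0]},
    {"translation":[0,0,1],"twist":[0,0,0]}
  ]
}}

```text
t: 30.8
ee_pos: [384.6, 372.8, 291.0]
orientation: [0.496, -3.102, 0.0]
ft_force: [1.0, -1.0, -0.8]
width: 28.4
```

Request:
{"method": "send_rows", "body": {
  "commands": [
    {"translation":[0.06,-0.08,0.1],"twist":[0,0,-0.06]},
    {"translation":[0.12,-0.16,0.2],"twist":[0,0,-0.12]},
    {"translation":[0.18,-0.24,0.3],"twist":[0,0,-0.19]},
    {"translation":[0.24,-0.32,0.4],"twist":[0,0,-0.26]},
    {"translation":[0.3,-0.4,0.4],"twist":[0,0,-0.33]},
    {"translation":[0.36,-0.48,0.4],"twist":[0,0,-0.4]},
    {"translation":[0.42,-0.56,0.4],"twist":[0,0,-0.46]},
    {"translation":[0.48,-0.64,0.4],"twist":[0,0,-0.53]},
    {"translation":[0.54,-0.72,0.4],"twist":[0,0,-0.6]},
    {"translation":[0.61,-0.81,0.4],"twist":[0,0,-0.66]}
  ]
}}

```text
t: 31.8
ee_pos: [446.1, 291.2, 329.9]
orientation: [-0.024, -3.141, 0.001]
ft_force: [0.4, 1.3, -0.4]
width: 28.8
```

Request:
{"method": "send_rows", "body": {
  "commands": [
    {"translation":[0.06,-0.08,0],"twist":[0,0,-0.06]},
    {"translation":[0.12,-0.16,0],"twist":[0,0,-0.12]},
    {"translation":[0.18,-0.24,0],"twist":[0,0,-0.19]},
    {"translation":[0.24,-0.32,0],"twist":[0,0,-0.26]},
    {"translation":[0.3,-0.4,0],"twist":[0,0,-0.33]},
    {"translation":[0.36,-0.48,0],"twist":[0,0,-0.4]},
    {"translation":[0.42,-0.56,0],"twist":[0,0,-0.46]},
    {"translation":[0.48,-0.64,0],"twist":[0,0,-0.53]},
    {"translation":[0.54,-0.72,0],"twist":[0,0,-0.6]},
    {"translation":[0.61,-0.81,0],"twist":[0,0,-0.66]}
  ]
}}

```text
t: 32.8
ee_pos: [507.1, 210.2, 330.2]
orientation: [-0.54, -3.095, 0.0]
ft_force: [-0.1, 0.5, -0.7]
width: 28.6
```

Request:
{"method": "send_rows", "body": {
  "commands": [
    {"translation":[0.06,-0.08,0],"twist":[0,0,-0.06]},
    {"translation":[0.12,-0.16,0],"twist":[0,0,-0.12]},
    {"translation":[0.18,-0.24,0],"twist":[0,0,-0.19]},
    {"translation":[0.24,-0.32,0],"twist":[0,0,-0.26]},
    {"translation":[0.3,-0.4,0],"twist":[0,0,-0.33]},
    {"translation":[0.36,-0.48,0],"twist":[0,0,-0.4]},
    {"translation":[0.42,-0.56,0],"twist":[0,0,-0.46]},
    {"translation":[0.48,-0.64,0],"twist":[0,0,-0.53]},
    {"translation":[0.54,-0.72,0],"twist":[0,0,-0.6]},
    {"translation":[0.61,-0.81,0],"twist":[0,0,-0.67]}
  ]
}}

```text
t: 33.8
ee_pos: [568.1, 129.2, 330.2]
orientation: [-1.049, -2.961, 0.0]
ft_force: [-0.5, 0.6, -0.9]
width: 28.4
```

Request:
{"method": "send_rows", "body": {
  "commands": [
    {"translation":[0.06,-0.08,0],"twist":[0,0,0]},
    {"translation":[0.12,-0.16,0],"twist":[0,0,0]},
    {"translation":[0.2,-0.27,0],"twist":[0,0,0]},
    {"translation":[0.28,-0.38,0],"twist":[0,0,0]},
    {"translation":[0.36,-0.49,0],"twist":[0,0,0]},
    {"translation":[0.44,-0.6,0],"twist":[0,0,0]},
    {"translation":[0.52,-0.71,-0.05],"twist":[0,0,0]},
    {"translation":[0.58,-0.8,-0.12],"twist":[0,0,0]},
    {"translation":[0.6,-0.805,-0.2],"twist":[0,0,0]},
    {"translation":[0.6,-0.805,-0.25],"twist":[0,0,0]}
  ]
}}

```text
t: 34.8
ee_pos: [627.5, 49.1, 303.8]
orientation: [-1.045, -2.961, 0.001]
ft_force: [-0.5, 0.5, -1.2]
width: 28.9
```

```bash
python3 - <<'E'
from h import *
o=ctrl.get_obs();print(o['ee_pos'],o['orientation'],o['width'],o['t'])
out=np.zeros((600,800,3),np.uint8)
for i,n in enumerate(('scene','side')):
    d=snap(n,'j_%s.png'%n);u,v=proj(d,[685,0,110]).astype(int)
    x0,y0=max(u-33,0),max(v-50,0);print(n,x0,y0)
    k=cv2.resize(d['img'][y0:y0+100,x0:x0+66,::-1],(396,600),interpolation=cv2.INTER_CUBIC);out[:,i*400:i*400+396]=k
cv2.imwrite('pics/j.png',out)
E
```

```text
[627.52265349  49.05154144 303.76702154] [-1.04489179e+00 -2.96115517e+00  7.26017811e-04] 28.89956041082899 34.8
scene 230 147
side 229 133
```

View pics/j.png

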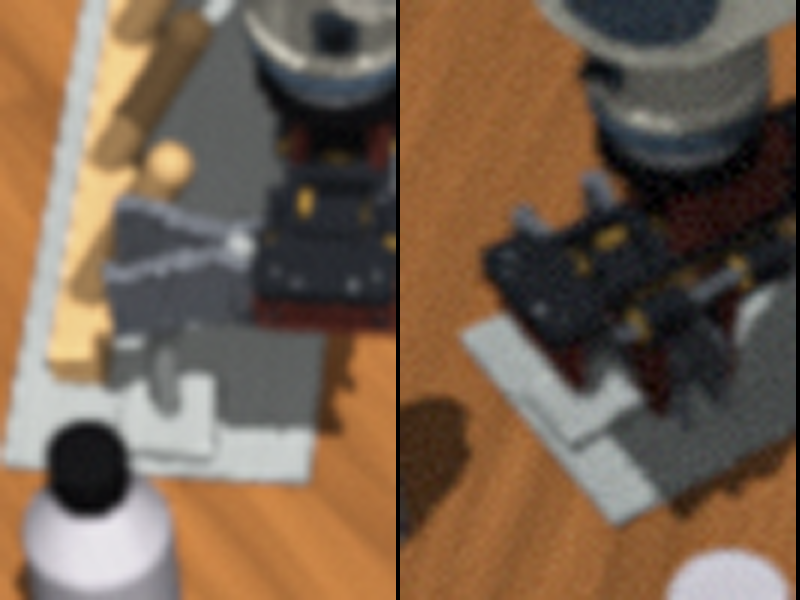

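```bash
python3 - <<'E'
from h import *
S=load('j_scene.png');tcp=np.array([627.5,49.0]);t=-.678
a=np.array([np.cos(t),np.sin(t)]);b=np.array([-a[1],a[0]]);z=303.8-190.2+50
for n,u,v in(('hinge',238,245),('far',118,202),('near',106,275)):
    w=ray(S,230+u/6,147+v/6,z)[:2];print(n,((w-tcp)@a).round(1),((w-tcp)@b).round(1))
r=np.array([702,-10.])-tcp;print('post rel',r@a,r@b)
print('post img',(proj(S,[702,-10,20])-[230,147])*6,(proj(S,[702,-10,100])-[230,147])*6)
G=load('g_wrist.png')
tcp=np.array([376.1,-262.2]);
print('post0 seen from wrist',ray(G,283,352,100), 'hinge0',((ray(G,283,281,70)[:2]-tcp)@a,(ray(G,283,281,70)[:2]-tcp)@b))
E
```

```text
hinge 52.6 2.3
far 113.5 -20.0
near 113.5 24.7
post rel 95.0297024866603 0.7782321612678854
post img [171.14080203 409.3360786 ] [160.02698915 316.77483457]
post0 seen from wrist [ 445.31813047 -316.24418822  100.        ] hinge0 (np.float64(48.07348133727553), np.float64(1.4856695375504443))
```

Request:
{"method": "send_rows", "body": {
  "commands": [
    {"translation":[-0.02,0,0],"twist":[0,0,0]},
    {"translation":[-0.02,0,-0.05],"twist":[0,0,0]},
    {"translation":[-0.02,0,-0.1],"twist":[0,0,0]},
    {"translation":[-0.02,0,-0.13],"twist":[0,0,0]},
    {"translation":[-0.02,0,-0.16],"twist":[0,0,0]},
    {"translation":[-0.02,0,-0.19],"twist":[0,0,0]},
    {"translation":[-0.02,0,-0.22],"twist":[0,0,0]},
    {"translation":[-0.02,0,-0.24],"twist":[0,0,0]},
    {"translation":[-0.02,0,-0.26],"twist":[0,0,0]},
    {"translation":[-0.02,0,-0.26],"twist":[0,0,0]}
  ]
}}

```text
t: 35.9
ee_pos: [625.5, 49.3, 278.9]
orientation: [-1.044, -2.962, 0.0]
ft_force: [-0.3, -0.3, -0.5]
width: 28.7
```

```bash
python3 - <<'E'
from h import *
o=ctrl.get_obs();print(o['ee_pos'],o['ft_force'],o['moment'],o['width'],o['t'])
E
```

```text
[625.54676734  49.31342544 278.87020055] [-0.31030973 -0.28228824 -0.52407129] [-0.00028436 -0.08937308  0.00251675] 28.658059852592505 35.9
```

Request:
{"method": "send_rows", "body": {
  "commands": [
    {"translation":[0,0,-0.08],"twist":[0,0,0]},
    {"translation":[0,0,-0.16],"twist":[0,0,0]},
    {"translation":[0,0,-0.24],"twist":[0,0,0]},
    {"translation":[0,0,-0.32],"twist":[0,0,0]},
    {"translation":[0,0,-0.4],"twist":[0,0,0]},
    {"translation":[0,0,-0.48],"twist":[0,0,0]},
    {"translation":[0,0,-0.55],"twist":[0,0,0]},
    {"translation":[0,0,-0.61],"twist":[0,0,0]},
    {"translation":[0,0,-0.66],"twist":[0,0,0]},
    {"translation":[0,0,-0.67],"twist":[0,0,0]}
  ]
}}

```text
t: 36.9
ee_pos: [625.5, 49.3, 211.5]
orientation: [-1.044, -2.962, 0.001]
ft_force: [0.0, -0.3, -0.9]
width: 28.8
```

Request:
{"method": "send_rows", "body": {
  "commands": [
    {"translation":[0,0,0],"twist":[0,0,0]},
    {"translation":[0,0,0],"twist":[0,0,0]},
    {"translation":[0,0,0],"twist":[0,0,0]},
    {"translation":[0,0,0],"twist":[0,0,0]},
    {"translation":[0,0,0],"twist":[0,0,0]},
    {"translation":[0,0,0],"twist":[0,0,0]},
    {"translation":[0,0,0],"twist":[0,0,0]},
    {"translation":[0,0,0],"twist":[0,0,0]},
    {"translation":[0,0,0],"twist":[0,0,0]},
    {"translation":[0,0,0],"twist":[0,0,0]}
  ],
  "grip": -1
}}

```text
t: 37.9
ee_pos: [625.6, 49.3, 212.1]
orientation: [-1.044, -2.963, 0.0]
ft_force: [-0.1, 0.1, 0.3]
width: 87.9
```

Request:
{"method": "send_rows", "body": {
  "commands": [
    {"translation":[0,0,0.1],"twist":[0,0,0]},
    {"translation":[0,0,0.2],"twist":[0,0,0]},
    {"translation":[0,0,0.3],"twist":[0,0,0]},
    {"translation":[0,0,0.4],"twist":[0,0,0]},
    {"translation":[0,0,0.5],"twist":[0,0,0]},
    {"translation":[0,0,0.6],"twist":[0,0,0]},
    {"translation":[0,0,0.7],"twist":[0,0,0]},
    {"translation":[0,0,0.8],"twist":[0,0,0]},
    {"translation":[0,0,0.9],"twist":[0,0,0]},
    {"translation":[0,0,1],"twist":[0,0,0]}
  ]
}}

```text
t: 38.9
ee_pos: [625.6, 49.3, 313.0]
orientation: [-1.044, -2.963, 0.0]
ft_force: [0.2, 0.1, 0.1]
width: 87.9
```

```bash
python3 - <<'E'
from h import *
o=ctrl.get_obs();print(o['ee_pos'],o['width'],o['t'])
w=snap('wrist','k_wrist.png')['img'][:,:,::-1];s=snap('scene','k_scene.png')['img'][:,:,::-1]
out=np.zeros((600,800,3),np.uint8);out[:420,:560]=w
out[:300,560:]=cv2.resize(s[100:150,250:290],(240,300),interpolation=cv2.INTER_CUBIC)
out[300:,560:]=cv2.resize(s[185:245,240:288],(240,300),interpolation=cv2.INTER_CUBIC)
out[420:600,0:270]=cv2.resize(s[190:310,270:450],(270,180),interpolation=cv2.INTER_CUBIC)
cv2.imwrite('pics/k.png',out)
E
```

```text
[625.6022891   49.32823944 312.98608212] 87.88769997915018 38.9
```

View pics/k.png

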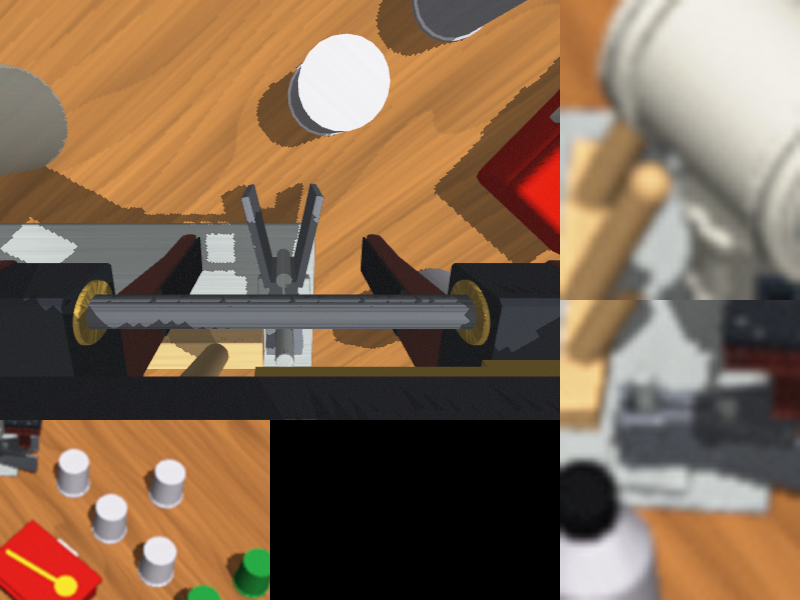

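Both clamps are on: post1's top shows at (285,350) in the jaw slot, with handles at (245,185) and (318,185), the same picture as clamp0. The four silver beakers are still in place. I'm measuring the beaker tops by colour.

```bash
cat >> h.py <<'E'
def tops(d,thr=200):
    im=d['img'].astype(int);m=((im.min(2)>thr)).astype(np.uint8)
    n,l,st,c=cv2.connectedComponentsWithStats(m)
    return [(c[i].round(1).tolist(),st[i][4],ray(d,*c[i],80)[:2].round(1).tolist()) for i in range(1,n) if st[i][4]>60]
E
python3 - <<'E'
from h import *
for f in('a_scene.png','k_scene.png','k_wrist.png','a_side.png'):
    print(f); [print('  ',x) for x in tops(load(f),{'a_side.png':175}.get(f,210))]
E
```

```text
a_scene.png
   ([440.1, 138.3], np.int32(819), [69.2, 107.5])
   ([318.9, 217.3], np.int32(219), [578.6, 136.5])
   ([383.3, 224.4], np.int32(230), [439.5, 264.2])
   ([246.7, 238.6], np.int32(112), [792.6, 78.2])
   ([343.9, 247.9], np.int32(252), [582.3, 262.8])
   ([376.3, 276.9], np.int32(279), [566.1, 387.0])
k_scene.png
   ([363.5, 14.8], np.int32(196), [-144.4, -562.6])
   ([286.4, 74.1], np.int32(125), [304.9, -445.7])
   ([320.9, 69.3], np.int32(178), [187.2, -394.3])
   ([313.1, 97.0], np.int32(146), [295.4, -291.2])
   ([281.7, 108.7], np.int32(494), [417.3, -306.5])
   ([438.9, 139.3], np.int32(794), [75.6, 108.6])
   ([318.9, 217.3], np.int32(228), [578.6, 136.3])
   ([383.2, 224.4], np.int32(233), [439.7, 264.1])
   ([246.6, 238.5], np.int32(126), [792.6, 77.9])
   ([344.0, 248.0], np.int32(257), [582.3, 263.1])
   ([376.4, 277.0], np.int32(285), [566.0, 387.2])
k_wrist.png
   ([343.5, 82.1], np.int32(6960), [576.9, 139.2])
a_side.png
   ([529.5, 193.3], np.int32(66), [-113.2, -219.5])
   ([209.4, 196.3], np.int32(94), [834.4, 73.1])
   ([283.3, 232.7], np.int32(232), [576.8, 138.8])
   ([484.8, 273.9], np.int32(1579), [24.8, 113.7])
   ([268.7, 269.7], np.int32(284), [580.9, 265.6])
   ([320.5, 283.8], np.int32(305), [437.8, 266.8])
   ([260.1, 313.6], np.int32(356), [564.2, 389.9])
```

Request:
{"method": "send_rows", "body": {
  "commands": [
    {"translation":[-0.05,0.1,0],"twist":[0,0,0]},
    {"translation":[-0.1,0.2,0],"twist":[0,0,0]},
    {"translation":[-0.16,0.3,0],"twist":[0,0,0]},
    {"translation":[-0.22,0.4,0],"twist":[0,0,0]},
    {"translation":[-0.28,0.5,0],"twist":[0,0,0]},
    {"translation":[-0.34,0.6,0],"twist":[0,0,0]},
    {"translation":[-0.4,0.7,0],"twist":[0,0,0]},
    {"translation":[-0.45,0.8,-0.05],"twist":[0,0,0]},
    {"translation":[-0.485,0.885,-0.1],"twist":[0,0,0]},
    {"translation":[-0.485,0.885,-0.2],"twist":[0,0,0]}
  ]
}}

```text
t: 40.0
ee_pos: [576.9, 139.0, 292.0]
orientation: [1.042, 2.963, 0.001]
ft_force: [-0.4, -0.4, -1.0]
width: 87.9
```

Request:
{"method": "send_rows", "body": {
  "commands": [
    {"translation":[0,0,-0.1],"twist":[0,0,0]},
    {"translation":[0,0,-0.2],"twist":[0,0,0]},
    {"translation":[0,0,-0.3],"twist":[0,0,0]},
    {"translation":[0,0,-0.4],"twist":[0,0,0]},
    {"translation":[0,0,-0.5],"twist":[0,0,0]},
    {"translation":[0,0,-0.6],"twist":[0,0,0]},
    {"translation":[0,0,-0.7],"twist":[0,0,0]},
    {"translation":[0,0,-0.8],"twist":[0,0,0]},
    {"translation":[0,0,-0.85],"twist":[0,0,0]},
    {"translation":[0,0,-0.85],"twist":[0,0,0]}
  ]
}}

```text
t: 41.0
ee_pos: [576.9, 137.8, 206.3]
orientation: [-1.044, -2.962, 0.001]
ft_force: [-1.0, -0.2, -0.3]
width: 87.8
```

Request:
{"method": "send_rows", "body": {
  "commands": [
    {"translation":[0,0,0],"twist":[0,0,0]},
    {"translation":[0,0,0],"twist":[0,0,0]},
    {"translation":[0,0,0],"twist":[0,0,0]},
    {"translation":[0,0,0],"twist":[0,0,0]},
    {"translation":[0,0,0],"twist":[0,0,0]},
    {"translation":[0,0,0],"twist":[0,0,0]},
    {"translation":[0,0,0],"twist":[0,0,0]},
    {"translation":[0,0,0],"twist":[0,0,0]},
    {"translation":[0,0,0],"twist":[0,0,0]},
    {"translation":[0,0,0],"twist":[0,0,0]}
  ],
  "grip": 1
}}

```text
t: 42.0
ee_pos: [577.4, 137.9, 207.4]
orientation: [1.044, 2.962, 0.001]
ft_force: [0.2, -0.2, 6.0]
width: 61.6
```

Request:
{"method": "send_rows", "body": {
  "commands": [
    {"translation":[0,0,0.1],"twist":[0,0,0]},
    {"translation":[0,0,0.2],"twist":[0,0,0]},
    {"translation":[0,0,0.3],"twist":[0,0,0]},
    {"translation":[0,0,0.4],"twist":[0,0,0]},
    {"translation":[0,0,0.5],"twist":[0,0,0]},
    {"translation":[0,0,0.6],"twist":[0,0,0]},
    {"translation":[0,0,0.7],"twist":[0,0,0]},
    {"translation":[0,0,0.8],"twist":[0,0,0]},
    {"translation":[0,0,0.9],"twist":[0,0,0]},
    {"translation":[0,0,1],"twist":[0,0,0]}
  ]
}}

```text
t: 43.0
ee_pos: [577.1, 137.8, 308.0]
orientation: [-1.045, -2.963, 0.0]
ft_force: [-0.3, -0.7, -0.9]
width: 62.3
```

```bash
python3 - <<'E'
from scipy.spatial.transform import Rotation as R
import numpy as np
T=R.from_rotvec([-.274,-.339,0])
print((T*R.from_rotvec([0,0,-.371])).as_rotvec()*2, (T.inv()).as_rotvec()*2)
u=np.array([-.3289,.2654,.9063])
for n,p in zip(range(4),[(490.9,-270.4),(547.5,-200.3),(604,-130),(660.4,-60)]):
    f=np.array([*p,139])+144.5*u; print(n,'final',f.round(1),'pre',(f+100*u).round(1))
E
```

```text
[-0.41590036 -0.77180266 -0.73016081] [ 0.548  0.678 -0.   ]
0 final [ 443.4 -232.   270. ] pre [ 410.5 -205.5  360.6]
1 final [ 500.  -161.9  270. ] pre [ 467.1 -135.4  360.6]
2 final [556.5 -91.6 270. ] pre [523.6 -65.1 360.6]
3 final [612.9 -21.6 270. ] pre [580.    4.9 360.6]
```

Request:
{"method": "send_rows", "body": {
  "commands": [
    {"translation":[0,0,0.1],"twist":[0,0,-0.08]},
    {"translation":[0,0,0.2],"twist":[0,0,-0.16]},
    {"translation":[0,-0.03,0.3],"twist":[0,0,-0.24]},
    {"translation":[0,-0.06,0.4],"twist":[0,0,-0.32]},
    {"translation":[0,-0.1,0.5],"twist":[0,0,-0.4]},
    {"translation":[0,-0.14,0.55],"twist":[0,0,-0.48]},
    {"translation":[0,-0.18,0.6],"twist":[0,0,-0.56]},
    {"translation":[0,-0.22,0.65],"twist":[0,0,-0.64]},
    {"translation":[0,-0.26,0.65],"twist":[0,0,-0.72]},
    {"translation":[0,-0.3,0.65],"twist":[0,0,-0.8]}
  ]
}}

```text
t: 44.0
ee_pos: [577.1, 107.7, 372.8]
orientation: [1.614, 2.695, 0.0]
ft_force: [-0.1, -0.1, 0.0]
width: 62.3
```

Request:
{"method": "send_rows", "body": {
  "commands": [
    {"translation":[0,-0.04,0],"twist":[0,0,-0.1]},
    {"translation":[0,-0.08,0],"twist":[0,0,-0.2]},
    {"translation":[0,-0.12,0],"twist":[0,0,-0.3]},
    {"translation":[0,-0.16,0],"twist":[0,0,-0.4]},
    {"translation":[0,-0.2,0],"twist":[0,0,-0.5]},
    {"translation":[0,-0.24,0],"twist":[0,0,-0.6]},
    {"translation":[0,-0.28,0],"twist":[0,0,-0.7]},
    {"translation":[0,-0.32,0],"twist":[0,0,-0.8]},
    {"translation":[0,-0.36,0],"twist":[0,0,-0.9]},
    {"translation":[0,-0.4,0],"twist":[0,0,-1]}
  ]
}}

```text
t: 45.0
ee_pos: [577.0, 67.6, 372.5]
orientation: [-2.231, -2.211, 0.0]
ft_force: [0.1, 0.1, 0.3]
width: 62.7
```

Request:
{"method": "send_rows", "body": {
  "commands": [
    {"translation":[0,-0.04,0],"twist":[0,0,-0.06]},
    {"translation":[0,-0.08,0],"twist":[0,0,-0.12]},
    {"translation":[0,-0.12,0],"twist":[0,0,-0.18]},
    {"translation":[0,-0.16,0],"twist":[0,0,-0.24]},
    {"translation":[0,-0.2,0],"twist":[0,0,-0.3]},
    {"translation":[0,-0.24,0],"twist":[0,0,-0.36]},
    {"translation":[0,-0.28,0],"twist":[0,0,-0.42]},
    {"translation":[0,-0.32,0],"twist":[0,0,-0.48]},
    {"translation":[0,-0.36,0],"twist":[0,0,-0.54]},
    {"translation":[0,-0.4,0],"twist":[0,0,-0.6]}
  ]
}}

```text
t: 46.0
ee_pos: [577.2, 27.5, 372.2]
orientation: [2.537, 1.852, 0.0]
ft_force: [0.2, 0.5, -1.2]
width: 62.0
```

Request:
{"method": "send_rows", "body": {
  "commands": [
    {"translation":[0,-0.02,0],"twist":[-0.04,-0.08,-0.07]},
    {"translation":[0,-0.05,0],"twist":[-0.08,-0.15,-0.15]},
    {"translation":[0.01,-0.08,0],"twist":[-0.12,-0.23,-0.22]},
    {"translation":[0.01,-0.1,0],"twist":[-0.17,-0.31,-0.29]},
    {"translation":[0.02,-0.13,0],"twist":[-0.21,-0.39,-0.365]},
    {"translation":[0.02,-0.16,0],"twist":[-0.25,-0.46,-0.44]},
    {"translation":[0.03,-0.19,0],"twist":[-0.29,-0.54,-0.51]},
    {"translation":[0.03,-0.22,0],"twist":[-0.35,-0.65,-0.61]},
    {"translation":[0.028,-0.226,-0.05],"twist":[-0.416,-0.772,-0.73]},
    {"translation":[0.028,-0.226,-0.11],"twist":[-0.416,-0.772,-0.73]}
  ]
}}

```text
t: 47.0
ee_pos: [579.7, 5.2, 361.1]
orientation: [2.468, 1.18, 0.262]
ft_force: [-0.6, 1.1, -0.9]
width: 62.2
```

```bash
cat >> h.py <<'E'
from scipy.spatial.transform import Rotation as R
def chk():
    o=ctrl.get_obs();M=R.from_rotvec(o['orientation']).as_matrix()
    print(o['ee_pos'].round(1),'z',M[:,2].round(3),'y',M[:,1].round(3),'q',o['qpos'].round(2),'F',o['ft_force'].round(1),o['width'].round(1),o['t'])
    return o,M
def two(name,c,w=33,h=50):
    out=np.zeros((600,800,3),np.uint8)
    for i,n in enumerate(('scene','side')):
        d=snap(n,'%s_%s.png'%(name,n));u,v=proj(d,c).astype(int);x0,y0=max(u-w,0),max(v-h,0);print(n,x0,y0)
        k=cv2.resize(d['img'][y0:y0+2*h,x0:x0+2*w,::-1],(396,600),interpolation=cv2.INTER_CUBIC);out[:,i*400:i*400+396]=k
    cv2.imwrite('pics/%s.png'%name,out)
E
python3 - <<'E'
from h import *
o,M=chk();two('l',[640,-40,170])
m=o['ee_pos']+207.5*M[:,2];print('mouth',m, 'tip',[660.4,-60,139])
d=np.array([660.4,-60,139])-m;print('axial',d@M[:,2],'off',d-(d@M[:,2])*M[:,2])
E
```

```text
Traceback (most recent call last):
  File "h.py", line 30, in chk
    print(o['ee_pos'].round(1),'z',M[:,2].round(3),'y',M[:,1].round(3),'q',o['qpos'].round(2),'F',o['ft_force'].round(1),o['width'].round(1),o['t'])
                                                                                                                         ^^^^^^^^^^^^^^^^
AttributeError: 'float' object has no attribute 'round'
```

```bash
sed -i "s/o\['width'\].round(1)/round(float(o['width']),1)/" h.py
python3 - <<'E'
from h import *
o,M=chk();two('l',[640,-40,170])
m=o['ee_pos']+207.5*M[:,2];print('mouth',m, 'tip',[660.4,-60,139])
d=np.array([660.4,-60,139])-m;print('axial',d@M[:,2],'off',d-(d@M[:,2])*M[:,2])
E
```

```text
[579.7   5.2 361.1] z [ 0.329 -0.266 -0.906] y [ 0.705 -0.569  0.423] q [ 0.05  0.37  1.86 -0.5   0.63  1.09] F [-0.6  1.1 -0.9] 62.2 47.0
scene 234 119
side 246 113
mouth [647.97334548 -49.92859952 173.05726194] tip [660.4, -60, 139]
axial 37.62637554268553 off [ 0.04575186 -0.06639502  0.03609887]
```

View pics/l.png

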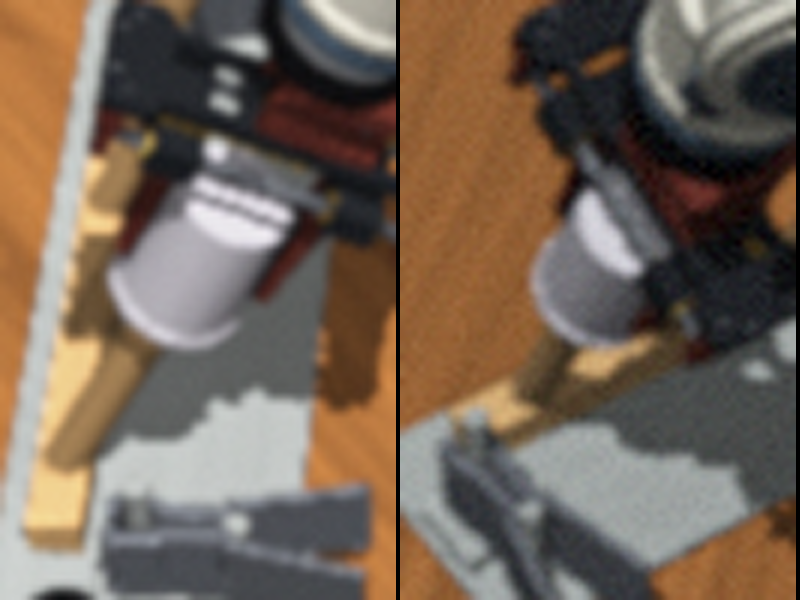

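The beaker at crop (200,250) is coaxial with peg 3 at (100,400). Inserting along the peg.

Request:
{"method": "send_rows", "body": {
  "commands": [
    {"translation":[0.033,-0.027,-0.091],"twist":[0,0,0]},
    {"translation":[0.066,-0.053,-0.181],"twist":[0,0,0]},
    {"translation":[0.099,-0.08,-0.272],"twist":[0,0,0]},
    {"translation":[0.132,-0.106,-0.363],"twist":[0,0,0]},
    {"translation":[0.164,-0.133,-0.453],"twist":[0,0,0]},
    {"translation":[0.197,-0.159,-0.544],"twist":[0,0,0]},
    {"translation":[0.23,-0.186,-0.634],"twist":[0,0,0]},
    {"translation":[0.263,-0.212,-0.725],"twist":[0,0,0]},
    {"translation":[0.296,-0.239,-0.816],"twist":[0,0,0]},
    {"translation":[0.316,-0.255,-0.87],"twist":[0,0,0]}
  ]
}}

```text
t: 48.1
ee_pos: [611.7, -20.5, 273.1]
orientation: [2.468, 1.182, 0.26]
ft_force: [-0.2, -0.6, 0.0]
width: 62.0
```

```bash
python3 -c "
from h import *
chk()"
```

```text
[611.7 -20.5 273.1] z [ 0.328 -0.265 -0.907] y [ 0.706 -0.568  0.422] q [ 0.    0.55  1.84 -0.6   0.49  1.18] F [-0.2 -0.6  0. ] 62.0 48.1
```

Request:
{"method": "send_rows", "body": {
  "commands": [
    {"translation":[0.003,-0.003,-0.009],"twist":[0,0,0]},
    {"translation":[0.006,-0.005,-0.018],"twist":[0,0,0]},
    {"translation":[0.009,-0.008,-0.027],"twist":[0,0,0]},
    {"translation":[0.012,-0.01,-0.036],"twist":[0,0,0]},
    {"translation":[0.014,-0.012,-0.04],"twist":[0,0,0]},
    {"translation":[0.014,-0.012,-0.04],"twist":[0,0,0]},
    {"translation":[0.014,-0.012,-0.04],"twist":[0,0,0]},
    {"translation":[0.014,-0.012,-0.04],"twist":[0,0,0]},
    {"translation":[0.014,-0.012,-0.04],"twist":[0,0,0]},
    {"translation":[0.014,-0.012,-0.04],"twist":[0,0,0]}
  ]
}}

```text
t: 49.1
ee_pos: [612.9, -21.5, 270.2]
orientation: [2.468, 1.181, 0.261]
ft_force: [-0.0, -0.5, 0.3]
width: 62.4
```

Request:
{"method": "send_rows", "body": {
  "commands": [
    {"translation":[0.003,-0.003,-0.009],"twist":[0,0,0]},
    {"translation":[0.003,-0.003,-0.009],"twist":[0,0,0]},
    {"translation":[0.003,-0.003,-0.009],"twist":[0,0,0]},
    {"translation":[0.003,-0.003,-0.009],"twist":[0,0,0]},
    {"translation":[0.003,-0.003,-0.009],"twist":[0,0,0]},
    {"translation":[0.003,-0.003,-0.009],"twist":[0,0,0]},
    {"translation":[0.003,-0.003,-0.009],"twist":[0,0,0]},
    {"translation":[0.003,-0.003,-0.009],"twist":[0,0,0]},
    {"translation":[0.003,-0.003,-0.009],"twist":[0,0,0]},
    {"translation":[0.003,-0.003,-0.009],"twist":[0,0,0]}
  ],
  "grip": -1
}}

```text
t: 50.1
ee_pos: [613.3, -21.8, 269.3]
orientation: [2.468, 1.181, 0.261]
ft_force: [-0.8, 0.2, -0.2]
width: 87.8
```

Request:
{"method": "send_rows", "body": {
  "commands": [
    {"translation":[-0.033,0.027,0.091],"twist":[0,0,0]},
    {"translation":[-0.066,0.053,0.181],"twist":[0,0,0]},
    {"translation":[-0.099,0.08,0.272],"twist":[0,0,0]},
    {"translation":[-0.132,0.106,0.363],"twist":[0,0,0]},
    {"translation":[-0.164,0.133,0.453],"twist":[0,0,0]},
    {"translation":[-0.197,0.159,0.544],"twist":[0,0,0]},
    {"translation":[-0.23,0.186,0.634],"twist":[0,0,0]},
    {"translation":[-0.263,0.212,0.725],"twist":[0,0,0]},
    {"translation":[-0.296,0.239,0.816],"twist":[0,0,0]},
    {"translation":[-0.329,0.265,0.906],"twist":[0,0,0]}
  ]
}}

```text
t: 51.1
ee_pos: [580.0, 4.9, 360.7]
orientation: [2.468, 1.181, 0.261]
ft_force: [-0.3, 0.6, 0.2]
width: 87.9
```

```bash
python3 - <<'E'
from h import *
chk();two('m',[640,-40,120],50,75)
E
```

```text
[580.    4.9 360.7] z [ 0.328 -0.265 -0.906] y [ 0.706 -0.568  0.422] q [ 0.05  0.37  1.86 -0.5   0.63  1.09] F [-0.3  0.6  0.2] 87.9 51.1
scene 218 104
side 229 99
```

View pics/m.png

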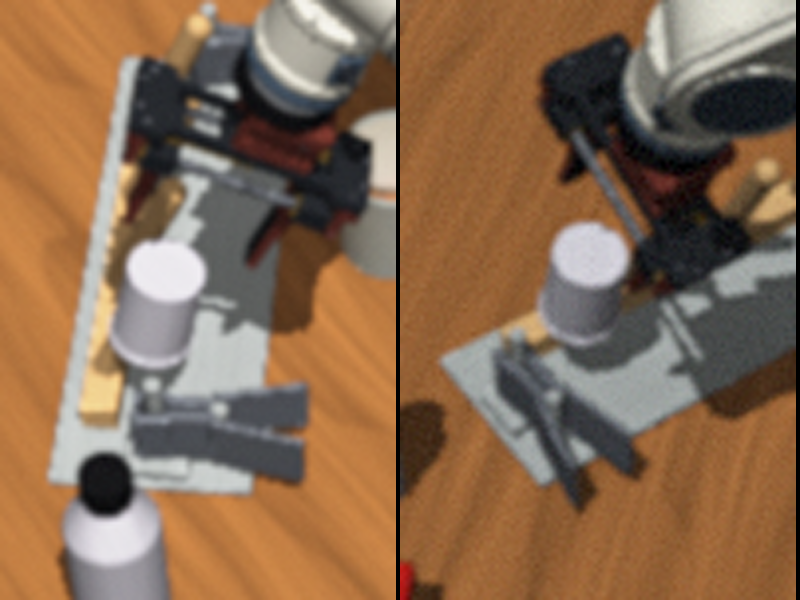

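Beaker 1 hangs on peg 3 (top at crop (165,270)) and clamp1 is intact. Checking the other beakers and the lunchbox clearance numerically.

```bash
python3 - <<'E'
from h import *
for f,t in(('m_scene.png',210),('m_side.png',175)): print(f); [print('  ',x) for x in tops(load(f),t) if x[1]>180 and 255<x[0][0]<460]
S=load('a_scene.png');im=S['img'].astype(int);m=((im[:,:,0]>150)&(im[:,:,1]<60)&(im[:,:,2]<60)).astype(np.uint8);m[:180]=0
c=max(cv2.findContours(m,0,2)[0],key=cv2.contourArea)
b=cv2.boxPoints(cv2.minAreaRect(c));print([ray(S,*p,71)[:2].round().tolist() for p in b])
# min distance of box contour (z~71) to cup B/D
P=np.array([ray(S,*p[0],60)[:2] for p in c])
for q in((581.5,264.5),(565,388.5),(626,228)): print(q,np.linalg.norm(P-q,axis=1).min())
E
```

```text
m_scene.png
   ([314.6, 48.6], np.int32(359), [137.6, -503.8])
   ([330.7, 73.0], np.int32(1404), [170.2, -357.4])
   ([435.5, 138.5], np.int32(890), [82.1, 99.3])
   ([259.5, 171.2], np.int32(210), [628.6, -113.5])
   ([383.2, 224.4], np.int32(234), [439.7, 264.0])
   ([344.0, 248.0], np.int32(257), [582.3, 263.1])
   ([376.4, 276.9], np.int32(290), [565.9, 387.1])
m_side.png
   ([325.6, 87.5], np.int32(1130), [610.9, -574.7])
   ([346.8, 97.4], np.int32(206), [518.5, -535.4])
   ([276.4, 162.2], np.int32(214), [677.9, -125.7])
   ([268.7, 269.7], np.int32(292), [580.9, 265.5])
   ([320.3, 283.8], np.int32(315), [438.2, 266.9])
   ([260.1, 313.5], np.int32(370), [564.2, 389.7])
[[850.0, 224.0], [713.0, 180.0], [683.0, 370.0], [814.0, 404.0]]
(581.5, 264.5) 116.81153047226762
(565, 388.5) 119.40980170030399
(626, 228) 79.24559324779507
```

Request:
{"method": "send_rows", "body": {
  "commands": [
    {"translation":[0,0.05,0.05],"twist":[0.03,0.04,0]},
    {"translation":[0,0.1,0.05],"twist":[0.08,0.1,0]},
    {"translation":[0,0.2,0.05],"twist":[0.14,0.17,0]},
    {"translation":[0,0.3,0.05],"twist":[0.2,0.25,0]},
    {"translation":[0,0.4,0.05],"twist":[0.26,0.32,0]},
    {"translation":[0,0.5,0.05],"twist":[0.32,0.4,0]},
    {"translation":[0,0.6,0.05],"twist":[0.38,0.47,0]},
    {"translation":[0,0.7,0.05],"twist":[0.44,0.54,0]},
    {"translation":[0,0.8,0.05],"twist":[0.5,0.62,0]},
    {"translation":[0,0.9,0.05],"twist":[0.548,0.678,0]}
  ]
}}

```text
t: 52.2
ee_pos: [580.4, 95.0, 364.5]
orientation: [-2.832, -1.356, 0.002]
ft_force: [0.1, 0.1, -0.0]
width: 87.8
```

Request:
{"method": "send_rows", "body": {
  "commands": [
    {"translation":[0,0.1,0],"twist":[0,0,0]},
    {"translation":[0,0.2,0],"twist":[0,0,0]},
    {"translation":[0,0.3,-0.05],"twist":[0,0,0]},
    {"translation":[0,0.4,-0.1],"twist":[0,0,0]},
    {"translation":[0,0.5,-0.15],"twist":[0,0,0]},
    {"translation":[0,0.6,-0.2],"twist":[0,0,0]},
    {"translation":[0,0.7,-0.25],"twist":[0,0,0]},
    {"translation":[0.01,0.8,-0.3],"twist":[0,0,0]},
    {"translation":[0.015,0.9,-0.35],"twist":[0,0,0]},
    {"translation":[0.015,1,-0.35],"twist":[0,0,0]}
  ]
}}

```text
t: 53.2
ee_pos: [581.7, 195.5, 329.0]
orientation: [-2.834, -1.356, 0.002]
ft_force: [0.4, -0.2, -0.7]
width: 87.7
```

Request:
{"method": "send_rows", "body": {
  "commands": [
    {"translation":[0,0.1,-0.05],"twist":[0,0,0]},
    {"translation":[0,0.2,-0.1],"twist":[0,0,0]},
    {"translation":[0,0.3,-0.15],"twist":[0,0,0]},
    {"translation":[0,0.4,-0.2],"twist":[0,0,0]},
    {"translation":[0,0.5,-0.25],"twist":[0,0,0]},
    {"translation":[0,0.6,-0.3],"twist":[0,0,0]},
    {"translation":[0,0.696,-0.35],"twist":[0,0,0]},
    {"translation":[0,0.696,-0.4],"twist":[0,0,0]},
    {"translation":[0,0.696,-0.45],"twist":[0,0,0]},
    {"translation":[0,0.696,-0.55],"twist":[0,0,0]}
  ]
}}

```text
t: 54.2
ee_pos: [582.1, 264.1, 274.8]
orientation: [2.834, 1.356, 0.002]
ft_force: [0.7, 0.2, -0.4]
width: 87.6
```

```bash
python3 -c "
from h import *
chk()"
```

```text
[582.1 264.1 274.8] z [ 0.001  0.    -1.   ] y [ 0.779 -0.627  0.001] q [ 0.41  0.6   1.67 -0.    0.86  1.09] F [ 0.7  0.2 -0.4] 87.6 54.2
```

Request:
{"method": "send_rows", "body": {
  "commands": [
    {"translation":[0,0,-0.08],"twist":[0,0,0]},
    {"translation":[0,0,-0.16],"twist":[0,0,0]},
    {"translation":[0,0,-0.24],"twist":[0,0,0]},
    {"translation":[0,0,-0.32],"twist":[0,0,0]},
    {"translation":[0,0,-0.4],"twist":[0,0,0]},
    {"translation":[0,0,-0.48],"twist":[0,0,0]},
    {"translation":[0,0,-0.55],"twist":[0,0,0]},
    {"translation":[0,0,-0.62],"twist":[0,0,0]},
    {"translation":[0,0,-0.67],"twist":[0,0,0]},
    {"translation":[0,0,-0.67],"twist":[0,0,0]}
  ]
}}

```text
t: 55.2
ee_pos: [581.6, 264.3, 207.0]
orientation: [2.834, 1.356, -0.002]
ft_force: [0.1, -0.8, -0.1]
width: 88.0
```

Request:
{"method": "send_rows", "body": {
  "commands": [
    {"translation":[0,0,0],"twist":[0,0,0]},
    {"translation":[0,0,0],"twist":[0,0,0]},
    {"translation":[0,0,0],"twist":[0,0,0]},
    {"translation":[0,0,0],"twist":[0,0,0]},
    {"translation":[0,0,0],"twist":[0,0,0]},
    {"translation":[0,0,0],"twist":[0,0,0]},
    {"translation":[0,0,0],"twist":[0,0,0]},
    {"translation":[0,0,0],"twist":[0,0,0]},
    {"translation":[0,0,0],"twist":[0,0,0]},
    {"translation":[0,0,0],"twist":[0,0,0]}
  ],
  "grip": 1
}}

```text
t: 56.2
ee_pos: [581.9, 264.4, 208.1]
orientation: [2.834, 1.356, 0.001]
ft_force: [-1.1, -0.0, 3.6]
width: 61.8
```

Request:
{"method": "send_rows", "body": {
  "commands": [
    {"translation":[0,0,0.1],"twist":[0,0,0]},
    {"translation":[0,0,0.2],"twist":[0,0,0]},
    {"translation":[0,0,0.3],"twist":[0,0,0]},
    {"translation":[0,0,0.4],"twist":[0,0,0]},
    {"translation":[0,0,0.5],"twist":[0,0,0]},
    {"translation":[0,0,0.6],"twist":[0,0,0]},
    {"translation":[0,0,0.7],"twist":[0,0,0]},
    {"translation":[0,0,0.8],"twist":[0,0,0]},
    {"translation":[0,0,0.9],"twist":[0,0,0]},
    {"translation":[0,0,1],"twist":[0,0,0]}
  ]
}}

```text
t: 57.2
ee_pos: [581.8, 264.3, 308.7]
orientation: [2.834, 1.356, -0.0]
ft_force: [-0.2, 0.8, -0.3]
width: 62.0
```

Request:
{"method": "send_rows", "body": {
  "commands": [
    {"translation":[-0.01,-0.06,0.1],"twist":[0,0,0]},
    {"translation":[-0.02,-0.14,0.2],"twist":[0,0,0]},
    {"translation":[-0.04,-0.22,0.3],"twist":[0,0,0]},
    {"translation":[-0.05,-0.3,0.4],"twist":[0,0,0]},
    {"translation":[-0.07,-0.38,0.5],"twist":[0,0,0]},
    {"translation":[-0.08,-0.47,0.6],"twist":[0,0,0]},
    {"translation":[-0.1,-0.56,0.6],"twist":[0,0,0]},
    {"translation":[-0.12,-0.65,0.6],"twist":[0,0,0]},
    {"translation":[-0.13,-0.75,0.6],"twist":[0,0,0]},
    {"translation":[-0.15,-0.85,0.6],"twist":[0,0,0]}
  ]
}}

```text
t: 58.2
ee_pos: [566.6, 178.4, 367.3]
orientation: [-2.834, -1.356, 0.001]
ft_force: [0.4, 0.6, -0.7]
width: 61.7
```

Request:
{"method": "send_rows", "body": {
  "commands": [
    {"translation":[-0.01,-0.08,0],"twist":[0,0,0]},
    {"translation":[-0.03,-0.17,0],"twist":[0,0,0]},
    {"translation":[-0.04,-0.25,0],"twist":[0,0,0]},
    {"translation":[-0.06,-0.34,0],"twist":[0,0,0]},
    {"translation":[-0.07,-0.42,0],"twist":[0,0,0]},
    {"translation":[-0.09,-0.51,0],"twist":[0,0,0]},
    {"translation":[-0.1,-0.59,0],"twist":[0,0,0]},
    {"translation":[-0.12,-0.68,0],"twist":[0,0,0]},
    {"translation":[-0.13,-0.76,0],"twist":[0,0,0]},
    {"translation":[-0.15,-0.85,0],"twist":[0,0,0]}
  ]
}}

```text
t: 59.2
ee_pos: [551.8, 93.7, 367.9]
orientation: [2.834, 1.356, 0.0]
ft_force: [-0.8, -0.6, -0.7]
width: 61.8
```

Request:
{"method": "send_rows", "body": {
  "commands": [
    {"translation":[-0.01,-0.08,0],"twist":[0,0,0]},
    {"translation":[-0.03,-0.17,0],"twist":[0,0,0]},
    {"translation":[-0.04,-0.25,0],"twist":[0,0,0]},
    {"translation":[-0.06,-0.34,0],"twist":[0,0,0]},
    {"translation":[-0.07,-0.42,0],"twist":[0,0,0]},
    {"translation":[-0.09,-0.51,0],"twist":[0,0,0]},
    {"translation":[-0.1,-0.59,0],"twist":[0,0,0]},
    {"translation":[-0.12,-0.68,0],"twist":[0,0,0]},
    {"translation":[-0.13,-0.76,0],"twist":[0,0,0]},
    {"translation":[-0.15,-0.85,0],"twist":[0,0,0]}
  ]
}}

```text
t: 60.2
ee_pos: [536.8, 8.7, 367.9]
orientation: [2.834, 1.356, 0.0]
ft_force: [-0.1, -0.0, -1.5]
width: 61.8
```

```bash
python3 -c "
from h import *
chk()"
```

```text
[536.8   8.7 367.9] z [ 0. -0. -1.] y [ 0.779 -0.627  0.   ] q [-0.01  0.34  1.85 -0.    0.94  0.67] F [-0.1 -0.  -1.5] 61.8 60.2
```

Request:
{"method": "send_rows", "body": {
  "commands": [
    {"translation":[-0.01,-0.08,0],"twist":[-0.06,-0.07,0]},
    {"translation":[-0.03,-0.16,0],"twist":[-0.12,-0.15,0]},
    {"translation":[-0.04,-0.25,0],"twist":[-0.18,-0.22,0]},
    {"translation":[-0.06,-0.34,0],"twist":[-0.24,-0.3,0]},
    {"translation":[-0.07,-0.42,0],"twist":[-0.3,-0.37,0]},
    {"translation":[-0.09,-0.51,0],"twist":[-0.36,-0.45,0]},
    {"translation":[-0.1,-0.59,0],"twist":[-0.43,-0.53,0]},
    {"translation":[-0.12,-0.68,0],"twist":[-0.5,-0.62,0]},
    {"translation":[-0.132,-0.738,-0.04],"twist":[-0.548,-0.678,0]},
    {"translation":[-0.132,-0.738,-0.073],"twist":[-0.548,-0.678,0]}
  ]
}}

```text
t: 61.2
ee_pos: [523.1, -65.1, 360.4]
orientation: [2.468, 1.181, 0.26]
ft_force: [0.0, -0.1, -1.2]
width: 61.7
```

```bash
python3 - <<'E'
from h import *
o,M=chk()
m=o['ee_pos']+208*M[:,2];p=np.array([604,-130.1,139]);d=p-m;print('axial',d@M[:,2],'off',d-(d@M[:,2])*M[:,2])
E
```

```text
[523.1 -65.1 360.4] z [ 0.328 -0.266 -0.906] y [ 0.706 -0.569  0.422] q [-0.09  0.3   1.98 -0.47  0.54  0.96] F [ 0.  -0.1 -1.2] 61.7 61.2
axial 36.4701020223433 off [0.69748811 0.06612292 0.23297477]
```

Aligned. Inserting, releasing and withdrawing.

Request:
{"method": "send_rows", "body": {
  "commands": [
    {"translation":[0.033,-0.027,-0.091],"twist":[0,0,0]},
    {"translation":[0.066,-0.053,-0.181],"twist":[0,0,0]},
    {"translation":[0.099,-0.08,-0.272],"twist":[0,0,0]},
    {"translation":[0.132,-0.106,-0.363],"twist":[0,0,0]},
    {"translation":[0.164,-0.133,-0.453],"twist":[0,0,0]},
    {"translation":[0.197,-0.159,-0.544],"twist":[0,0,0]},
    {"translation":[0.23,-0.186,-0.634],"twist":[0,0,0]},
    {"translation":[0.263,-0.212,-0.725],"twist":[0,0,0]},
    {"translation":[0.296,-0.239,-0.816],"twist":[0,0,0]},
    {"translation":[0.316,-0.255,-0.87],"twist":[0,0,0]}
  ]
}}

```text
t: 62.2
ee_pos: [555.4, -90.2, 272.6]
orientation: [2.468, 1.182, 0.26]
ft_force: [-0.6, -0.5, -1.5]
width: 61.9
```

Request:
{"method": "send_rows", "body": {
  "commands": [
    {"translation":[0.003,-0.003,-0.009],"twist":[0,0,0]},
    {"translation":[0.006,-0.005,-0.018],"twist":[0,0,0]},
    {"translation":[0.009,-0.008,-0.027],"twist":[0,0,0]},
    {"translation":[0.012,-0.01,-0.036],"twist":[0,0,0]},
    {"translation":[0.017,-0.015,-0.045],"twist":[0,0,0]},
    {"translation":[0.017,-0.015,-0.045],"twist":[0,0,0]},
    {"translation":[0.017,-0.015,-0.045],"twist":[0,0,0]},
    {"translation":[0.017,-0.015,-0.045],"twist":[0,0,0]},
    {"translation":[0.017,-0.015,-0.045],"twist":[0,0,0]},
    {"translation":[0.017,-0.015,-0.045],"twist":[0,0,0]}
  ]
}}

```text
t: 63.2
ee_pos: [556.8, -91.2, 269.8]
orientation: [2.468, 1.181, 0.261]
ft_force: [-3.7, 3.8, 6.9]
width: 61.6
```

Request:
{"method": "send_rows", "body": {
  "commands": [
    {"translation":[0,0,0],"twist":[0,0,0]},
    {"translation":[0,0,0],"twist":[0,0,0]},
    {"translation":[0,0,0],"twist":[0,0,0]},
    {"translation":[0,0,0],"twist":[0,0,0]},
    {"translation":[0,0,0],"twist":[0,0,0]},
    {"translation":[0,0,0],"twist":[0,0,0]},
    {"translation":[0,0,0],"twist":[0,0,0]},
    {"translation":[0,0,0],"twist":[0,0,0]},
    {"translation":[0,0,0],"twist":[0,0,0]},
    {"translation":[0,0,0],"twist":[0,0,0]}
  ],
  "grip": -1
}}

```text
t: 64.2
ee_pos: [556.9, -91.5, 269.1]
orientation: [2.468, 1.181, 0.261]
ft_force: [-0.7, 0.9, 0.7]
width: 87.8
```

Request:
{"method": "send_rows", "body": {
  "commands": [
    {"translation":[-0.033,0.027,0.091],"twist":[0,0,0]},
    {"translation":[-0.066,0.053,0.181],"twist":[0,0,0]},
    {"translation":[-0.099,0.08,0.272],"twist":[0,0,0]},
    {"translation":[-0.132,0.106,0.363],"twist":[0,0,0]},
    {"translation":[-0.164,0.133,0.453],"twist":[0,0,0]},
    {"translation":[-0.197,0.159,0.544],"twist":[0,0,0]},
    {"translation":[-0.23,0.186,0.634],"twist":[0,0,0]},
    {"translation":[-0.263,0.212,0.725],"twist":[0,0,0]},
    {"translation":[-0.296,0.239,0.816],"twist":[0,0,0]},
    {"translation":[-0.329,0.265,0.906],"twist":[0,0,0]}
  ]
}}

```text
t: 65.2
ee_pos: [523.7, -64.7, 360.4]
orientation: [2.468, 1.181, 0.261]
ft_force: [-1.1, 0.1, 0.5]
width: 87.9
```

```bash
python3 - <<'E'
from h import *
chk();S=snap('scene','n_scene.png');D=snap('side','n_side.png')
for f,t in((S,210),(D,175)): [print('  ',x) for x in tops(f,t) if x[1]>100 and 215<x[0][0]<430 and x[0][1]>110]; print()
E
```

```text
[523.7 -64.7 360.4] z [ 0.328 -0.265 -0.906] y [ 0.706 -0.568  0.422] q [-0.09  0.3   1.98 -0.47  0.54  0.96] F [-1.1  0.1  0.5] 87.9 65.2
   ([263.1, 148.6], np.int32(193), [568.2, -187.6])
   ([259.7, 171.0], np.int32(226), [627.6, -113.9])
   ([383.2, 224.5], np.int32(237), [439.8, 264.1])
   ([246.6, 238.5], np.int32(134), [792.5, 78.0])
   ([376.4, 276.9], np.int32(291), [565.8, 387.0])

   ([300.1, 150.6], np.int32(195), [616.7, -201.4])
   ([276.4, 162.2], np.int32(217), [677.9, -125.9])
   ([320.3, 283.8], np.int32(315), [438.3, 266.9])
   ([260.1, 313.5], np.int32(366), [564.3, 389.6])
```

Request:
{"method": "send_rows", "body": {
  "commands": [
    {"translation":[0,0.05,0.05],"twist":[0.03,0.04,0]},
    {"translation":[-0.02,0.1,0.05],"twist":[0.08,0.1,0]},
    {"translation":[-0.04,0.18,0.05],"twist":[0.14,0.17,0]},
    {"translation":[-0.07,0.27,0.05],"twist":[0.2,0.25,0]},
    {"translation":[-0.1,0.36,0.05],"twist":[0.26,0.32,0]},
    {"translation":[-0.12,0.45,0.05],"twist":[0.32,0.4,0]},
    {"translation":[-0.14,0.54,0.05],"twist":[0.38,0.47,0]},
    {"translation":[-0.16,0.63,0.05],"twist":[0.44,0.54,0]},
    {"translation":[-0.19,0.73,0.05],"twist":[0.5,0.62,0]},
    {"translation":[-0.21,0.83,0.05],"twist":[0.548,0.678,0]}
  ]
}}

```text
t: 66.3
ee_pos: [502.9, 18.3, 364.4]
orientation: [-2.832, -1.355, 0.002]
ft_force: [-0.8, 0.9, -0.2]
width: 88.2
```

Request:
{"method": "send_rows", "body": {
  "commands": [
    {"translation":[-0.02,0.08,0],"twist":[0,0,0]},
    {"translation":[-0.04,0.16,0],"twist":[0,0,0]},
    {"translation":[-0.06,0.25,0],"twist":[0,0,0]},
    {"translation":[-0.08,0.33,0],"twist":[0,0,0]},
    {"translation":[-0.1,0.41,0],"twist":[0,0,0]},
    {"translation":[-0.12,0.5,0],"twist":[0,0,0]},
    {"translation":[-0.15,0.58,0],"twist":[0,0,0]},
    {"translation":[-0.17,0.66,0],"twist":[0,0,0]},
    {"translation":[-0.19,0.74,0],"twist":[0,0,0]},
    {"translation":[-0.21,0.83,0],"twist":[0,0,0]}
  ]
}}

```text
t: 67.3
ee_pos: [481.9, 101.7, 364.7]
orientation: [2.834, 1.356, 0.0]
ft_force: [0.4, -0.4, 0.1]
width: 87.8
```

Request:
{"method": "send_rows", "body": {
  "commands": [
    {"translation":[-0.02,0.08,-0.03],"twist":[0,0,0]},
    {"translation":[-0.04,0.16,-0.06],"twist":[0,0,0]},
    {"translation":[-0.06,0.25,-0.1],"twist":[0,0,0]},
    {"translation":[-0.08,0.33,-0.15],"twist":[0,0,0]},
    {"translation":[-0.1,0.41,-0.2],"twist":[0,0,0]},
    {"translation":[-0.12,0.5,-0.25],"twist":[0,0,0]},
    {"translation":[-0.15,0.58,-0.3],"twist":[0,0,0]},
    {"translation":[-0.17,0.66,-0.33],"twist":[0,0,0]},
    {"translation":[-0.19,0.74,-0.37],"twist":[0,0,0]},
    {"translation":[-0.21,0.83,-0.4],"twist":[0,0,0]}
  ]
}}

```text
t: 68.3
ee_pos: [460.9, 184.6, 324.4]
orientation: [2.834, 1.356, -0.0]
ft_force: [0.3, 0.3, -0.3]
width: 87.7
```

Request:
{"method": "send_rows", "body": {
  "commands": [
    {"translation":[-0.02,0.08,-0.03],"twist":[0,0,0]},
    {"translation":[-0.04,0.16,-0.06],"twist":[0,0,0]},
    {"translation":[-0.07,0.25,-0.1],"twist":[0,0,0]},
    {"translation":[-0.1,0.34,-0.15],"twist":[0,0,0]},
    {"translation":[-0.12,0.43,-0.2],"twist":[0,0,0]},
    {"translation":[-0.15,0.52,-0.25],"twist":[0,0,0]},
    {"translation":[-0.18,0.61,-0.3],"twist":[0,0,0]},
    {"translation":[-0.2,0.7,-0.35],"twist":[0,0,0]},
    {"translation":[-0.22,0.81,-0.4],"twist":[0,0,0]},
    {"translation":[-0.22,0.81,-0.45],"twist":[0,0,0]}
  ]
}}

```text
t: 69.3
ee_pos: [439.0, 266.3, 279.3]
orientation: [-2.833, -1.358, -0.001]
ft_force: [0.4, -0.2, -0.6]
width: 87.9
```

```bash
python3 - <<'E'
from h import *
chk();S=snap('scene','o_scene.png')
[print('  ',x) for x in tops(S,210) if x[1]>100 and 215<x[0][0]<430 and x[0][1]>110]
E
```

```text
[439.  266.3 279.3] z [ 0.001  0.    -1.   ] y [ 0.78  -0.626  0.   ] q [0.52 0.45 1.96 0.   0.73 1.2 ] F [ 0.4 -0.2 -0.6] 87.9 69.3
   ([398.8, 143.7], np.int32(657), [195.0, 48.4])
   ([263.5, 148.3], np.int32(205), [566.5, -187.9])
   ([259.6, 171.0], np.int32(220), [627.9, -114.0])
   ([383.2, 225.8], np.int32(185), [442.8, 267.9])
   ([246.5, 238.5], np.int32(124), [792.7, 77.7])
   ([376.4, 276.9], np.int32(289), [565.8, 387.2])
```

Request:
{"method": "send_rows", "body": {
  "commands": [
    {"translation":[0,0,-0.08],"twist":[0,0,0]},
    {"translation":[0,0,-0.16],"twist":[0,0,0]},
    {"translation":[0,0,-0.24],"twist":[0,0,0]},
    {"translation":[0,0,-0.32],"twist":[0,0,0]},
    {"translation":[0,0,-0.4],"twist":[0,0,0]},
    {"translation":[0,0,-0.48],"twist":[0,0,0]},
    {"translation":[0,0,-0.56],"twist":[0,0,0]},
    {"translation":[0,0,-0.65],"twist":[0,0,0]},
    {"translation":[0,0,-0.715],"twist":[0,0,0]},
    {"translation":[0,0,-0.715],"twist":[0,0,0]}
  ]
}}

```text
t: 70.35
ee_pos: [438.7, 264.8, 207.2]
orientation: [2.834, 1.356, -0.003]
ft_force: [-1.1, 0.5, 1.0]
width: 87.7
```

Request:
{"method": "send_rows", "body": {
  "commands": [
    {"translation":[0,0,0],"twist":[0,0,0]},
    {"translation":[0,0,0],"twist":[0,0,0]},
    {"translation":[0,0,0],"twist":[0,0,0]},
    {"translation":[0,0,0],"twist":[0,0,0]},
    {"translation":[0,0,0],"twist":[0,0,0]},
    {"translation":[0,0,0],"twist":[0,0,0]},
    {"translation":[0,0,0],"twist":[0,0,0]},
    {"translation":[0,0,0],"twist":[0,0,0]},
    {"translation":[0,0,0],"twist":[0,0,0]},
    {"translation":[0,0,0],"twist":[0,0,0]}
  ],
  "grip": 1
}}

```text
t: 71.35
ee_pos: [439.2, 265.1, 208.4]
orientation: [2.834, 1.356, 0.001]
ft_force: [-0.1, -0.7, 5.1]
width: 61.1
```

Request:
{"method": "send_rows", "body": {
  "commands": [
    {"translation":[0,0,0.1],"twist":[0,0,0]},
    {"translation":[0,0,0.2],"twist":[0,0,0]},
    {"translation":[0,0,0.3],"twist":[0,0,0]},
    {"translation":[0,0,0.4],"twist":[0,0,0]},
    {"translation":[0,0,0.5],"twist":[0,0,0]},
    {"translation":[0,0,0.6],"twist":[0,0,0]},
    {"translation":[0,0,0.7],"twist":[0,0,0]},
    {"translation":[0,0,0.8],"twist":[0,0,0]},
    {"translation":[0,0,0.9],"twist":[0,0,0]},
    {"translation":[0,0,1],"twist":[0,0,0]}
  ]
}}

```text
t: 72.35
ee_pos: [439.0, 265.0, 309.0]
orientation: [2.834, 1.356, 0.0]
ft_force: [0.2, -0.0, -0.7]
width: 61.3
```

Request:
{"method": "send_rows", "body": {
  "commands": [
    {"translation":[0,-0.06,0.1],"twist":[0,0,0]},
    {"translation":[0.01,-0.14,0.2],"twist":[0,0,0]},
    {"translation":[0.01,-0.22,0.3],"twist":[0,0,0]},
    {"translation":[0.02,-0.3,0.4],"twist":[0,0,0]},
    {"translation":[0.03,-0.38,0.5],"twist":[0,0,0]},
    {"translation":[0.04,-0.46,0.6],"twist":[0,0,0]},
    {"translation":[0.04,-0.54,0.6],"twist":[0,0,0]},
    {"translation":[0.05,-0.62,0.6],"twist":[0,0,0]},
    {"translation":[0.05,-0.71,0.6],"twist":[0,0,0]},
    {"translation":[0.06,-0.8,0.6],"twist":[0,0,0]}
  ]
}}

```text
t: 73.35
ee_pos: [444.8, 184.2, 367.7]
orientation: [2.834, 1.357, -0.002]
ft_force: [0.1, -0.2, -1.5]
width: 61.2
```

Request:
{"method": "send_rows", "body": {
  "commands": [
    {"translation":[0,-0.08,0],"twist":[0,0,0]},
    {"translation":[0.01,-0.16,0],"twist":[0,0,0]},
    {"translation":[0.01,-0.24,0],"twist":[0,0,0]},
    {"translation":[0.02,-0.32,0],"twist":[0,0,0]},
    {"translation":[0.03,-0.4,0],"twist":[0,0,0]},
    {"translation":[0.04,-0.48,0],"twist":[0,0,0]},
    {"translation":[0.04,-0.56,0],"twist":[0,0,0]},
    {"translation":[0.05,-0.64,0],"twist":[0,0,0]},
    {"translation":[0.05,-0.72,0],"twist":[0,0,0]},
    {"translation":[0.06,-0.8,0],"twist":[0,0,0]}
  ]
}}

```text
t: 74.35
ee_pos: [451.0, 104.4, 368.1]
orientation: [2.834, 1.356, -0.0]
ft_force: [0.6, 0.5, -0.5]
width: 61.3
```

Request:
{"method": "send_rows", "body": {
  "commands": [
    {"translation":[0,-0.08,0],"twist":[0,0,0]},
    {"translation":[0.01,-0.16,0],"twist":[0,0,0]},
    {"translation":[0.01,-0.24,0],"twist":[0,0,0]},
    {"translation":[0.02,-0.32,0],"twist":[0,0,0]},
    {"translation":[0.03,-0.4,0],"twist":[0,0,0]},
    {"translation":[0.04,-0.48,0],"twist":[0,0,0]},
    {"translation":[0.04,-0.56,0],"twist":[0,0,0]},
    {"translation":[0.05,-0.64,0],"twist":[0,0,0]},
    {"translation":[0.05,-0.72,0],"twist":[0,0,0]},
    {"translation":[0.06,-0.8,0],"twist":[0,0,0]}
  ]
}}

```text
t: 75.35
ee_pos: [457.0, 24.4, 368.1]
orientation: [2.834, 1.356, -0.0]
ft_force: [0.4, -0.2, -1.0]
width: 61.6
```

Request:
{"method": "send_rows", "body": {
  "commands": [
    {"translation":[0,-0.08,0],"twist":[0,0,0]},
    {"translation":[0.01,-0.16,0],"twist":[0,0,0]},
    {"translation":[0.01,-0.24,0],"twist":[0,0,0]},
    {"translation":[0.02,-0.32,0],"twist":[0,0,0]},
    {"translation":[0.03,-0.4,0],"twist":[0,0,0]},
    {"translation":[0.04,-0.48,0],"twist":[0,0,0]},
    {"translation":[0.04,-0.56,0],"twist":[0,0,0]},
    {"translation":[0.05,-0.64,0],"twist":[0,0,0]},
    {"translation":[0.05,-0.72,0],"twist":[0,0,0]},
    {"translation":[0.06,-0.8,0],"twist":[0,0,0]}
  ]
}}

```text
t: 76.35
ee_pos: [463.0, -55.6, 368.1]
orientation: [2.834, 1.356, -0.0]
ft_force: [0.3, -0.4, -0.5]
width: 61.1
```

```bash
python3 -c "
from h import *
o,M=chk();print((np.array([467.1,-135.4,360.6])-o['ee_pos']).round(1))"
```

```text
[463.  -55.6 368.1] z [-0. -0. -1.] y [ 0.779 -0.627 -0.   ] q [-0.15  0.24  2.   -0.    0.9   0.53] F [ 0.3 -0.4 -0.5] 61.1 76.35
[  4.1 -79.8  -7.5]
```

Request:
{"method": "send_rows", "body": {
  "commands": [
    {"translation":[0,-0.08,0],"twist":[-0.06,-0.07,0]},
    {"translation":[0.01,-0.16,0],"twist":[-0.12,-0.15,0]},
    {"translation":[0.01,-0.25,0],"twist":[-0.18,-0.22,0]},
    {"translation":[0.02,-0.34,0],"twist":[-0.24,-0.3,0]},
    {"translation":[0.02,-0.43,0],"twist":[-0.3,-0.37,0]},
    {"translation":[0.03,-0.52,0],"twist":[-0.36,-0.45,0]},
    {"translation":[0.04,-0.62,0],"twist":[-0.43,-0.53,0]},
    {"translation":[0.041,-0.72,0],"twist":[-0.5,-0.62,0]},
    {"translation":[0.041,-0.798,-0.04],"twist":[-0.548,-0.678,0]},
    {"translation":[0.041,-0.798,-0.075],"twist":[-0.548,-0.678,0]}
  ]
}}

```text
t: 77.35
ee_pos: [466.9, -135.5, 360.5]
orientation: [2.468, 1.18, 0.26]
ft_force: [-0.1, 0.5, -1.3]
width: 61.7
```

```bash
python3 - <<'E'
from h import *
o,M=chk()
m=o['ee_pos']+208*M[:,2];p=np.array([547.5,-200.3,139]);d=p-m;print('axial',d@M[:,2],'off',d-(d@M[:,2])*M[:,2])
E
```

```text
[ 466.9 -135.5  360.5] z [ 0.328 -0.266 -0.906] y [ 0.706 -0.569  0.423] q [-0.26  0.23  2.08 -0.4   0.46  0.74] F [-0.1  0.5 -1.3] 61.7 77.35
axial 36.44849028781154 off [0.36461982 0.27008713 0.05272466]
```

Request:
{"method": "send_rows", "body": {
  "commands": [
    {"translation":[0.033,-0.027,-0.091],"twist":[0,0,0]},
    {"translation":[0.066,-0.053,-0.181],"twist":[0,0,0]},
    {"translation":[0.099,-0.08,-0.272],"twist":[0,0,0]},
    {"translation":[0.132,-0.106,-0.363],"twist":[0,0,0]},
    {"translation":[0.164,-0.133,-0.453],"twist":[0,0,0]},
    {"translation":[0.197,-0.159,-0.544],"twist":[0,0,0]},
    {"translation":[0.23,-0.186,-0.634],"twist":[0,0,0]},
    {"translation":[0.263,-0.212,-0.725],"twist":[0,0,0]},
    {"translation":[0.296,-0.239,-0.816],"twist":[0,0,0]},
    {"translation":[0.316,-0.255,-0.87],"twist":[0,0,0]}
  ]
}}

```text
t: 78.35
ee_pos: [498.9, -160.5, 272.7]
orientation: [2.469, 1.182, 0.26]
ft_force: [-0.6, -0.5, -0.9]
width: 61.0
```

Request:
{"method": "send_rows", "body": {
  "commands": [
    {"translation":[0.003,-0.003,-0.009],"twist":[0,0,0]},
    {"translation":[0.006,-0.005,-0.018],"twist":[0,0,0]},
    {"translation":[0.009,-0.008,-0.027],"twist":[0,0,0]},
    {"translation":[0.012,-0.01,-0.036],"twist":[0,0,0]},
    {"translation":[0.017,-0.015,-0.045],"twist":[0,0,0]},
    {"translation":[0.017,-0.015,-0.045],"twist":[0,0,0]},
    {"translation":[0.017,-0.015,-0.045],"twist":[0,0,0]},
    {"translation":[0.017,-0.015,-0.045],"twist":[0,0,0]},
    {"translation":[0.017,-0.015,-0.045],"twist":[0,0,0]},
    {"translation":[0.017,-0.015,-0.045],"twist":[0,0,0]}
  ]
}}

```text
t: 79.35
ee_pos: [500.2, -161.4, 270.0]
orientation: [2.467, 1.181, 0.261]
ft_force: [-5.1, 4.8, 10.3]
width: 61.2
```

Request:
{"method": "send_rows", "body": {
  "commands": [
    {"translation":[0,0,0],"twist":[0,0,0]},
    {"translation":[0,0,0],"twist":[0,0,0]},
    {"translation":[0,0,0],"twist":[0,0,0]},
    {"translation":[0,0,0],"twist":[0,0,0]},
    {"translation":[0,0,0],"twist":[0,0,0]},
    {"translation":[0,0,0],"twist":[0,0,0]},
    {"translation":[0,0,0],"twist":[0,0,0]},
    {"translation":[0,0,0],"twist":[0,0,0]},
    {"translation":[0,0,0],"twist":[0,0,0]},
    {"translation":[0,0,0],"twist":[0,0,0]}
  ],
  "grip": -1
}}

```text
t: 80.35
ee_pos: [500.4, -161.8, 269.2]
orientation: [2.468, 1.181, 0.261]
ft_force: [0.5, -0.1, 0.3]
width: 88.0
```

Request:
{"method": "send_rows", "body": {
  "commands": [
    {"translation":[-0.033,0.027,0.091],"twist":[0,0,0]},
    {"translation":[-0.066,0.053,0.181],"twist":[0,0,0]},
    {"translation":[-0.099,0.08,0.272],"twist":[0,0,0]},
    {"translation":[-0.132,0.106,0.363],"twist":[0,0,0]},
    {"translation":[-0.164,0.133,0.453],"twist":[0,0,0]},
    {"translation":[-0.197,0.159,0.544],"twist":[0,0,0]},
    {"translation":[-0.23,0.186,0.634],"twist":[0,0,0]},
    {"translation":[-0.263,0.212,0.725],"twist":[0,0,0]},
    {"translation":[-0.296,0.239,0.816],"twist":[0,0,0]},
    {"translation":[-0.329,0.265,0.906],"twist":[0,0,0]}
  ]
}}

```text
t: 81.35
ee_pos: [467.2, -135.0, 360.5]
orientation: [2.468, 1.181, 0.261]
ft_force: [-0.5, -0.6, -0.0]
width: 88.1
```

```bash
python3 - <<'E'
from h import *
chk();S=snap('scene','p_scene.png');D=snap('side','p_side.png')
for f,t in((S,210),(D,175)): [print('  ',x) for x in tops(f,t) if x[1]>100 and 215<x[0][0]<430 and x[0][1]>110]; print()
E
```

```text
[ 467.2 -135.   360.5] z [ 0.328 -0.265 -0.906] y [ 0.706 -0.568  0.422] q [-0.26  0.23  2.08 -0.4   0.46  0.74] F [-0.5 -0.6 -0. ] 88.1 81.35
   ([266.2, 127.5], np.int32(170), [509.3, -261.6])
   ([263.4, 148.5], np.int32(203), [567.3, -187.5])
   ([259.7, 171.1], np.int32(223), [627.9, -113.8])
   ([246.8, 238.5], np.int32(136), [792.3, 78.1])
   ([376.4, 276.9], np.int32(291), [565.8, 387.0])

   ([322.7, 139.5], np.int32(182), [555.1, -277.2])
   ([300.2, 150.5], np.int32(201), [616.3, -202.0])
   ([276.5, 162.2], np.int32(217), [677.8, -126.1])
   ([260.0, 313.6], np.int32(369), [564.3, 389.8])
```

Request:
{"method": "send_rows", "body": {
  "commands": [
    {"translation":[0,0.05,0.05],"twist":[0.03,0.04,0]},
    {"translation":[0,0.1,0.05],"twist":[0.08,0.1,0]},
    {"translation":[0,0.2,0.05],"twist":[0.14,0.17,0]},
    {"translation":[0,0.3,0.05],"twist":[0.2,0.25,0]},
    {"translation":[0,0.4,0.05],"twist":[0.26,0.32,0]},
    {"translation":[0,0.5,0.05],"twist":[0.32,0.4,0]},
    {"translation":[0,0.6,0.05],"twist":[0.38,0.47,0]},
    {"translation":[0,0.7,0.05],"twist":[0.44,0.54,0]},
    {"translation":[0,0.8,0.05],"twist":[0.5,0.62,0]},
    {"translation":[0,0.9,0.05],"twist":[0.548,0.678,0]}
  ]
}}

```text
t: 82.45
ee_pos: [467.6, -44.9, 364.5]
orientation: [-2.832, -1.356, 0.002]
ft_force: [-0.6, 0.2, -0.1]
width: 87.8
```

Request:
{"method": "send_rows", "body": {
  "commands": [
    {"translation":[0.02,0.1,0],"twist":[0,0,0]},
    {"translation":[0.04,0.2,0],"twist":[0,0,0]},
    {"translation":[0.06,0.3,0],"twist":[0,0,0]},
    {"translation":[0.08,0.4,0],"twist":[0,0,0]},
    {"translation":[0.1,0.5,0],"twist":[0,0,0]},
    {"translation":[0.12,0.6,0],"twist":[0,0,0]},
    {"translation":[0.14,0.7,0],"twist":[0,0,0]},
    {"translation":[0.16,0.8,0],"twist":[0,0,0]},
    {"translation":[0.18,0.9,0],"twist":[0,0,0]},
    {"translation":[0.2,1,0],"twist":[0,0,0]}
  ]
}}

```text
t: 83.45
ee_pos: [487.7, 55.6, 364.8]
orientation: [2.834, 1.356, 0.0]
ft_force: [-0.3, 0.3, 0.2]
width: 87.9
```

Request:
{"method": "send_rows", "body": {
  "commands": [
    {"translation":[0.02,0.1,0],"twist":[0,0,0]},
    {"translation":[0.04,0.2,0],"twist":[0,0,0]},
    {"translation":[0.06,0.3,0],"twist":[0,0,0]},
    {"translation":[0.08,0.4,0],"twist":[0,0,0]},
    {"translation":[0.1,0.5,0],"twist":[0,0,0]},
    {"translation":[0.12,0.6,0],"twist":[0,0,0]},
    {"translation":[0.14,0.7,0],"twist":[0,0,0]},
    {"translation":[0.16,0.8,0],"twist":[0,0,0]},
    {"translation":[0.18,0.9,0],"twist":[0,0,0]},
    {"translation":[0.2,1,0],"twist":[0,0,0]}
  ]
}}

```text
t: 84.45
ee_pos: [507.7, 155.6, 364.8]
orientation: [2.834, 1.356, 0.0]
ft_force: [-0.7, 0.4, -0.4]
width: 88.0
```

Request:
{"method": "send_rows", "body": {
  "commands": [
    {"translation":[0.02,0.1,0],"twist":[0,0,0]},
    {"translation":[0.04,0.2,0],"twist":[0,0,0]},
    {"translation":[0.06,0.3,0],"twist":[0,0,0]},
    {"translation":[0.08,0.4,0],"twist":[0,0,0]},
    {"translation":[0.1,0.5,0],"twist":[0,0,0]},
    {"translation":[0.12,0.6,0],"twist":[0,0,0]},
    {"translation":[0.14,0.7,0],"twist":[0,0,0]},
    {"translation":[0.16,0.8,0],"twist":[0,0,0]},
    {"translation":[0.18,0.9,0],"twist":[0,0,0]},
    {"translation":[0.2,1,0],"twist":[0,0,0]}
  ]
}}

```text
t: 85.45
ee_pos: [527.7, 255.6, 364.8]
orientation: [2.834, 1.356, 0.0]
ft_force: [-0.7, 0.2, -1.0]
width: 87.4
```

Request:
{"method": "send_rows", "body": {
  "commands": [
    {"translation":[0.02,0.1,-0.04],"twist":[0,0,0]},
    {"translation":[0.04,0.2,-0.08],"twist":[0,0,0]},
    {"translation":[0.07,0.3,-0.12],"twist":[0,0,0]},
    {"translation":[0.1,0.4,-0.16],"twist":[0,0,0]},
    {"translation":[0.12,0.5,-0.2],"twist":[0,0,0]},
    {"translation":[0.14,0.6,-0.24],"twist":[0,0,0]},
    {"translation":[0.16,0.7,-0.28],"twist":[0,0,0]},
    {"translation":[0.18,0.8,-0.32],"twist":[0,0,0]},
    {"translation":[0.2,0.9,-0.36],"twist":[0,0,0]},
    {"translation":[0.22,1,-0.4],"twist":[0,0,0]}
  ]
}}

```text
t: 86.45
ee_pos: [549.7, 355.6, 324.4]
orientation: [2.834, 1.356, 0.0]
ft_force: [-0.3, -0.1, -0.1]
width: 87.9
```

Request:
{"method": "send_rows", "body": {
  "commands": [
    {"translation":[0.02,0.05,-0.04],"twist":[0,0,0]},
    {"translation":[0.05,0.1,-0.08],"twist":[0,0,0]},
    {"translation":[0.08,0.17,-0.12],"twist":[0,0,0]},
    {"translation":[0.12,0.25,-0.16],"twist":[0,0,0]},
    {"translation":[0.16,0.33,-0.2],"twist":[0,0,0]},
    {"translation":[0.16,0.335,-0.25],"twist":[0,0,0]},
    {"translation":[0.16,0.335,-0.3],"twist":[0,0,0]},
    {"translation":[0.16,0.335,-0.35],"twist":[0,0,0]},
    {"translation":[0.16,0.335,-0.4],"twist":[0,0,0]},
    {"translation":[0.16,0.335,-0.45],"twist":[0,0,0]}
  ]
}}

```text
t: 87.45
ee_pos: [565.5, 388.0, 279.4]
orientation: [2.834, 1.356, -0.0]
ft_force: [0.5, -0.1, -0.1]
width: 88.1
```

```bash
python3 - <<'E'
from h import *
chk();S=snap('scene','q_scene.png')
for f,t in((S,210),(snap('side','q_side.png'),175)):
    [print('  ',x) for x in tops(f,t) if x[1]>100 and 215<x[0][0]<430 and x[0][1]>110]; print()
E
```

```text
[565.5 388.  279.4] z [-0. -0. -1.] y [ 0.779 -0.627  0.   ] q [ 0.58  0.66  1.56 -0.    0.93  1.26] F [ 0.5 -0.1 -0.1] 88.1 87.45
   ([266.5, 127.4], np.int32(165), [508.1, -261.6])
   ([376.0, 165.7], np.int32(169), [314.8, 78.3])
   ([380.1, 166.8], np.int32(220), [307.2, 89.4])
   ([416.5, 156.3], np.int32(560), [184.5, 122.1])
   ([425.5, 182.8], np.int32(249), [234.2, 218.7])
   ([263.3, 148.5], np.int32(195), [567.5, -187.7])
   ([259.7, 171.0], np.int32(216), [627.6, -114.1])
   ([391.8, 202.6], np.int32(791), [368.0, 217.6])
   ([246.6, 238.5], np.int32(116), [792.7, 78.0])
   ([376.2, 278.1], np.int32(235), [568.6, 389.8])

   ([399.8, 127.5], np.int32(1106), [304.4, -416.4])
   ([300.2, 150.6], np.int32(189), [616.3, -201.4])
   ([276.6, 162.2], np.int32(206), [677.5, -126.3])
   ([267.2, 188.4], np.int32(209), [672.3, -8.2])
   ([265.9, 223.3], np.int32(1299), [635.0, 121.4])
   ([285.7, 233.3], np.int32(297), [569.7, 138.9])
```

Request:
{"method": "send_rows", "body": {
  "commands": [
    {"translation":[0,0,-0.08],"twist":[0,0,0]},
    {"translation":[0,0,-0.16],"twist":[0,0,0]},
    {"translation":[0,0,-0.24],"twist":[0,0,0]},
    {"translation":[0,0,-0.32],"twist":[0,0,0]},
    {"translation":[0,0,-0.4],"twist":[0,0,0]},
    {"translation":[0,0,-0.48],"twist":[0,0,0]},
    {"translation":[0,0,-0.56],"twist":[0,0,0]},
    {"translation":[0,0,-0.65],"twist":[0,0,0]},
    {"translation":[0,0,-0.715],"twist":[0,0,0]},
    {"translation":[0,0,-0.715],"twist":[0,0,0]}
  ]
}}

```text
t: 88.55
ee_pos: [565.2, 388.0, 207.0]
orientation: [2.833, 1.356, -0.003]
ft_force: [-0.8, 0.3, -0.4]
width: 87.8
```

Request:
{"method": "send_rows", "body": {
  "commands": [
    {"translation":[0,0,0],"twist":[0,0,0]},
    {"translation":[0,0,0],"twist":[0,0,0]},
    {"translation":[0,0,0],"twist":[0,0,0]},
    {"translation":[0,0,0],"twist":[0,0,0]},
    {"translation":[0,0,0],"twist":[0,0,0]},
    {"translation":[0,0,0],"twist":[0,0,0]},
    {"translation":[0,0,0],"twist":[0,0,0]},
    {"translation":[0,0,0],"twist":[0,0,0]},
    {"translation":[0,0,0],"twist":[0,0,0]},
    {"translation":[0,0,0],"twist":[0,0,0]}
  ],
  "grip": 1
}}

```text
t: 89.55
ee_pos: [565.7, 388.4, 208.6]
orientation: [-2.834, -1.356, -0.001]
ft_force: [-0.8, 0.7, 4.4]
width: 64.2
```

Request:
{"method": "send_rows", "body": {
  "commands": [
    {"translation":[0,0,0.1],"twist":[0,0,0]},
    {"translation":[0,0,0.2],"twist":[0,0,0]},
    {"translation":[0,0,0.3],"twist":[0,0,0]},
    {"translation":[0,0,0.4],"twist":[0,0,0]},
    {"translation":[0,0,0.5],"twist":[0,0,0]},
    {"translation":[0,0,0.6],"twist":[0,0,0]},
    {"translation":[0,0,0.7],"twist":[0,0,0]},
    {"translation":[0,0,0.8],"twist":[0,0,0]},
    {"translation":[0,0,0.9],"twist":[0,0,0]},
    {"translation":[0,0,1],"twist":[0,0,0]}
  ]
}}

```text
t: 90.55
ee_pos: [565.5, 388.2, 309.1]
orientation: [2.834, 1.356, -0.0]
ft_force: [0.6, -0.1, -0.9]
width: 64.0
```

Request:
{"method": "send_rows", "body": {
  "commands": [
    {"translation":[-0.02,-0.06,0.1],"twist":[0,0,0]},
    {"translation":[-0.04,-0.14,0.2],"twist":[0,0,0]},
    {"translation":[-0.06,-0.22,0.3],"twist":[0,0,0]},
    {"translation":[-0.08,-0.3,0.4],"twist":[0,0,0]},
    {"translation":[-0.1,-0.38,0.5],"twist":[0,0,0]},
    {"translation":[-0.12,-0.47,0.6],"twist":[0,0,0]},
    {"translation":[-0.14,-0.56,0.6],"twist":[0,0,0]},
    {"translation":[-0.17,-0.65,0.6],"twist":[0,0,0]},
    {"translation":[-0.2,-0.75,0.6],"twist":[0,0,0]},
    {"translation":[-0.22,-0.85,0.6],"twist":[0,0,0]}
  ]
}}

```text
t: 91.55
ee_pos: [543.0, 302.3, 367.7]
orientation: [2.833, 1.356, -0.002]
ft_force: [-0.5, 0.2, -1.0]
width: 64.3
```

Request:
{"method": "send_rows", "body": {
  "commands": [
    {"translation":[-0.02,-0.08,0],"twist":[0,0,0]},
    {"translation":[-0.04,-0.17,0],"twist":[0,0,0]},
    {"translation":[-0.06,-0.25,0],"twist":[0,0,0]},
    {"translation":[-0.09,-0.34,0],"twist":[0,0,0]},
    {"translation":[-0.11,-0.42,0],"twist":[0,0,0]},
    {"translation":[-0.13,-0.51,0],"twist":[0,0,0]},
    {"translation":[-0.15,-0.59,0],"twist":[0,0,0]},
    {"translation":[-0.17,-0.68,0],"twist":[0,0,0]},
    {"translation":[-0.2,-0.76,0],"twist":[0,0,0]},
    {"translation":[-0.22,-0.85,0],"twist":[0,0,0]}
  ]
}}

```text
t: 92.55
ee_pos: [521.3, 217.6, 368.3]
orientation: [2.834, 1.357, 0.0]
ft_force: [0.3, -0.0, -1.3]
width: 64.3
```

Request:
{"method": "send_rows", "body": {
  "commands": [
    {"translation":[-0.02,-0.08,0],"twist":[0,0,0]},
    {"translation":[-0.04,-0.17,0],"twist":[0,0,0]},
    {"translation":[-0.06,-0.25,0],"twist":[0,0,0]},
    {"translation":[-0.09,-0.34,0],"twist":[0,0,0]},
    {"translation":[-0.11,-0.42,0],"twist":[0,0,0]},
    {"translation":[-0.13,-0.51,0],"twist":[0,0,0]},
    {"translation":[-0.15,-0.59,0],"twist":[0,0,0]},
    {"translation":[-0.17,-0.68,0],"twist":[0,0,0]},
    {"translation":[-0.2,-0.76,0],"twist":[0,0,0]},
    {"translation":[-0.22,-0.85,0],"twist":[0,0,0]}
  ]
}}

```text
t: 93.55
ee_pos: [499.3, 132.6, 368.3]
orientation: [2.834, 1.356, 0.0]
ft_force: [0.1, 0.8, -1.3]
width: 64.3
```

Request:
{"method": "send_rows", "body": {
  "commands": [
    {"translation":[-0.02,-0.08,0],"twist":[0,0,0]},
    {"translation":[-0.04,-0.17,0],"twist":[0,0,0]},
    {"translation":[-0.06,-0.25,0],"twist":[0,0,0]},
    {"translation":[-0.09,-0.34,0],"twist":[0,0,0]},
    {"translation":[-0.11,-0.42,0],"twist":[0,0,0]},
    {"translation":[-0.13,-0.51,0],"twist":[0,0,0]},
    {"translation":[-0.15,-0.59,0],"twist":[0,0,0]},
    {"translation":[-0.17,-0.68,0],"twist":[0,0,0]},
    {"translation":[-0.2,-0.76,0],"twist":[0,0,0]},
    {"translation":[-0.22,-0.85,0],"twist":[0,0,0]}
  ]
}}

```text
t: 94.55
ee_pos: [477.3, 47.6, 368.3]
orientation: [2.834, 1.356, -0.0]
ft_force: [-0.1, -0.4, -1.2]
width: 64.5
```

Request:
{"method": "send_rows", "body": {
  "commands": [
    {"translation":[-0.02,-0.08,0],"twist":[0,0,0]},
    {"translation":[-0.04,-0.17,0],"twist":[0,0,0]},
    {"translation":[-0.06,-0.25,0],"twist":[0,0,0]},
    {"translation":[-0.09,-0.34,0],"twist":[0,0,0]},
    {"translation":[-0.11,-0.42,0],"twist":[0,0,0]},
    {"translation":[-0.13,-0.51,0],"twist":[0,0,0]},
    {"translation":[-0.15,-0.59,0],"twist":[0,0,0]},
    {"translation":[-0.17,-0.68,0],"twist":[0,0,0]},
    {"translation":[-0.2,-0.76,0],"twist":[0,0,0]},
    {"translation":[-0.22,-0.85,0],"twist":[0,0,0]}
  ]
}}

```text
t: 95.55
ee_pos: [455.2, -37.4, 368.3]
orientation: [-2.834, -1.356, 0.0]
ft_force: [-0.4, 0.1, -1.0]
width: 64.4
```

Request:
{"method": "send_rows", "body": {
  "commands": [
    {"translation":[-0.02,-0.08,0],"twist":[0,0,0]},
    {"translation":[-0.04,-0.17,0],"twist":[0,0,0]},
    {"translation":[-0.06,-0.25,0],"twist":[0,0,0]},
    {"translation":[-0.09,-0.34,0],"twist":[0,0,0]},
    {"translation":[-0.11,-0.42,0],"twist":[0,0,0]},
    {"translation":[-0.13,-0.51,0],"twist":[0,0,0]},
    {"translation":[-0.15,-0.59,0],"twist":[0,0,0]},
    {"translation":[-0.17,-0.68,0],"twist":[0,0,0]},
    {"translation":[-0.2,-0.76,0],"twist":[0,0,0]},
    {"translation":[-0.22,-0.85,0],"twist":[0,0,0]}
  ]
}}

```text
t: 96.55
ee_pos: [433.2, -122.4, 368.2]
orientation: [-2.834, -1.356, 0.0]
ft_force: [-0.8, 0.3, -0.8]
width: 64.0
```

```bash
python3 -c "
from h import *
o,M=chk();print((np.array([410.5,-205.5,360.6])-o['ee_pos']).round(1))"
```

```text
[ 433.2 -122.4  368.2] z [-0.  0. -1.] y [ 0.779 -0.627 -0.   ] q [-0.3   0.22  2.03  0.    0.89  0.38] F [-0.8  0.3 -0.8] 64.0 96.55
[-22.7 -83.1  -7.6]
```

Request:
{"method": "send_rows", "body": {
  "commands": [
    {"translation":[-0.02,-0.08,0],"twist":[-0.06,-0.07,0]},
    {"translation":[-0.05,-0.16,0],"twist":[-0.12,-0.15,0]},
    {"translation":[-0.07,-0.25,0],"twist":[-0.18,-0.22,0]},
    {"translation":[-0.1,-0.34,0],"twist":[-0.24,-0.3,0]},
    {"translation":[-0.12,-0.43,0],"twist":[-0.3,-0.37,0]},
    {"translation":[-0.15,-0.53,0],"twist":[-0.36,-0.45,0]},
    {"translation":[-0.17,-0.64,0],"twist":[-0.43,-0.53,0]},
    {"translation":[-0.2,-0.74,0],"twist":[-0.5,-0.62,0]},
    {"translation":[-0.227,-0.831,-0.04],"twist":[-0.548,-0.678,0]},
    {"translation":[-0.227,-0.831,-0.076],"twist":[-0.548,-0.678,0]}
  ]
}}

```text
t: 97.55
ee_pos: [410.3, -205.7, 360.5]
orientation: [2.468, 1.18, 0.26]
ft_force: [-1.0, 0.2, -1.0]
width: 64.2
```

```bash
python3 - <<'E'
from h import *
o,M=chk();two('r',[478,-260,170])
m=o['ee_pos']+208*M[:,2];p=np.array([490.9,-270.4,139]);d=p-m;print('axial',d@M[:,2],'off',d-(d@M[:,2])*M[:,2])
E
```

```text
[ 410.3 -205.7  360.5] z [ 0.328 -0.266 -0.906] y [ 0.705 -0.569  0.422] q [-0.47  0.19  2.14 -0.24  0.4   0.41] F [-1.   0.2 -1. ] 64.2 97.55
scene 240 54
side 314 76
axial 36.455160245881665 off [0.45785625 0.35012046 0.06284112]
```

View pics/r.png

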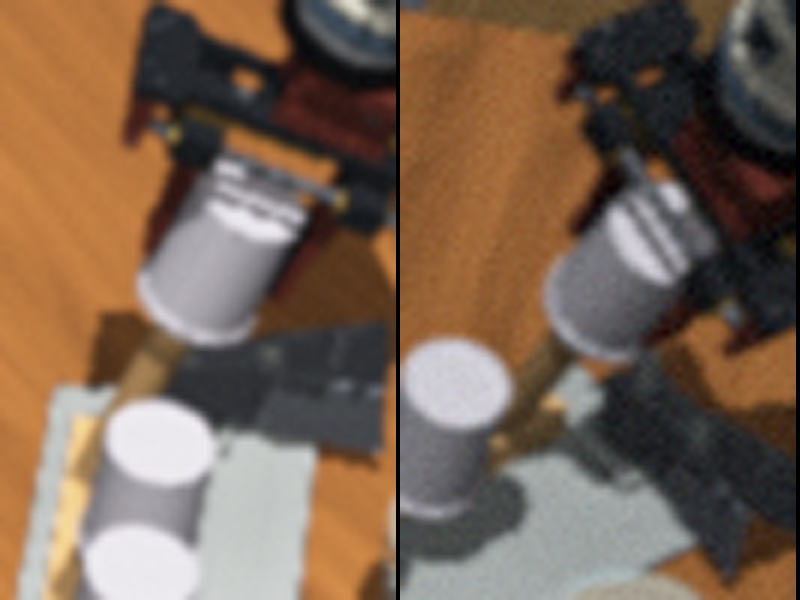

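The fourth beaker (crop (220,250)) is coaxial with peg 0. Beakers hang on pegs 1 and 2, and clamp0 is intact. Inserting.

Request:
{"method": "send_rows", "body": {
  "commands": [
    {"translation":[0.033,-0.027,-0.091],"twist":[0,0,0]},
    {"translation":[0.066,-0.053,-0.181],"twist":[0,0,0]},
    {"translation":[0.099,-0.08,-0.272],"twist":[0,0,0]},
    {"translation":[0.132,-0.106,-0.363],"twist":[0,0,0]},
    {"translation":[0.164,-0.133,-0.453],"twist":[0,0,0]},
    {"translation":[0.197,-0.159,-0.544],"twist":[0,0,0]},
    {"translation":[0.23,-0.186,-0.634],"twist":[0,0,0]},
    {"translation":[0.263,-0.212,-0.725],"twist":[0,0,0]},
    {"translation":[0.296,-0.239,-0.816],"twist":[0,0,0]},
    {"translation":[0.316,-0.255,-0.87],"twist":[0,0,0]}
  ]
}}

```text
t: 98.65
ee_pos: [442.6, -230.6, 272.7]
orientation: [2.469, 1.182, 0.26]
ft_force: [-0.8, -0.1, -0.9]
width: 64.4
```

Request:
{"method": "send_rows", "body": {
  "commands": [
    {"translation":[0.003,-0.003,-0.009],"twist":[0,0,0]},
    {"translation":[0.006,-0.005,-0.018],"twist":[0,0,0]},
    {"translation":[0.009,-0.008,-0.027],"twist":[0,0,0]},
    {"translation":[0.012,-0.01,-0.036],"twist":[0,0,0]},
    {"translation":[0.017,-0.015,-0.045],"twist":[0,0,0]},
    {"translation":[0.017,-0.015,-0.045],"twist":[0,0,0]},
    {"translation":[0.017,-0.015,-0.045],"twist":[0,0,0]},
    {"translation":[0.017,-0.015,-0.045],"twist":[0,0,0]},
    {"translation":[0.017,-0.015,-0.045],"twist":[0,0,0]},
    {"translation":[0.017,-0.015,-0.045],"twist":[0,0,0]}
  ]
}}

```text
t: 99.65
ee_pos: [443.8, -231.5, 270.1]
orientation: [2.467, 1.181, 0.261]
ft_force: [-6.6, 5.3, 11.3]
width: 64.4
```

Request:
{"method": "send_rows", "body": {
  "commands": [
    {"translation":[0,0,0],"twist":[0,0,0]},
    {"translation":[0,0,0],"twist":[0,0,0]},
    {"translation":[0,0,0],"twist":[0,0,0]},
    {"translation":[0,0,0],"twist":[0,0,0]},
    {"translation":[0,0,0],"twist":[0,0,0]},
    {"translation":[0,0,0],"twist":[0,0,0]},
    {"translation":[0,0,0],"twist":[0,0,0]},
    {"translation":[0,0,0],"twist":[0,0,0]},
    {"translation":[0,0,0],"twist":[0,0,0]},
    {"translation":[0,0,0],"twist":[0,0,0]}
  ],
  "grip": -1
}}

```text
t: 100.65
ee_pos: [444.1, -231.9, 269.1]
orientation: [2.468, 1.181, 0.261]
ft_force: [-0.2, 0.5, -0.7]
width: 87.8
```

Request:
{"method": "send_rows", "body": {
  "commands": [
    {"translation":[-0.033,0.027,0.091],"twist":[0,0,0]},
    {"translation":[-0.066,0.053,0.181],"twist":[0,0,0]},
    {"translation":[-0.099,0.08,0.272],"twist":[0,0,0]},
    {"translation":[-0.132,0.106,0.363],"twist":[0,0,0]},
    {"translation":[-0.164,0.133,0.453],"twist":[0,0,0]},
    {"translation":[-0.197,0.159,0.544],"twist":[0,0,0]},
    {"translation":[-0.23,0.186,0.634],"twist":[0,0,0]},
    {"translation":[-0.263,0.212,0.725],"twist":[0,0,0]},
    {"translation":[-0.296,0.239,0.816],"twist":[0,0,0]},
    {"translation":[-0.329,0.265,0.906],"twist":[0,0,0]}
  ]
}}

```text
t: 101.65
ee_pos: [410.9, -205.1, 360.5]
orientation: [2.468, 1.181, 0.261]
ft_force: [-0.1, -0.7, 0.0]
width: 88.0
```

Request:
{"method": "send_rows", "body": {
  "commands": [
    {"translation":[0,0.05,0.1],"twist":[0,0,0]},
    {"translation":[0,0.1,0.2],"twist":[0,0,0]},
    {"translation":[0,0.2,0.3],"twist":[0,0,0]},
    {"translation":[0,0.3,0.4],"twist":[0,0,0]},
    {"translation":[0,0.4,0.5],"twist":[0,0,0]},
    {"translation":[0,0.5,0.5],"twist":[0,0,0]},
    {"translation":[0,0.6,0.5],"twist":[0,0,0]},
    {"translation":[0,0.7,0.5],"twist":[0,0,0]},
    {"translation":[0,0.8,0.5],"twist":[0,0,0]},
    {"translation":[0,0.9,0.5],"twist":[0,0,0]}
  ]
}}

```text
t: 102.65
ee_pos: [411.2, -114.3, 410.2]
orientation: [2.468, 1.182, 0.261]
ft_force: [-0.7, -0.0, -0.1]
width: 87.6
```

```bash
python3 - <<'E'
from h import *
chk();two('s',[570,-160,100],60,90)
for n,t in(('scene',210),('side',175)): [print('  ',x) for x in tops(load('s_%s.png'%n),t) if x[1]>100 and 215<x[0][0]<430 and x[0][1]>110]; print()
E
```

```text
[ 411.2 -114.3  410.2] z [ 0.329 -0.265 -0.906] y [ 0.706 -0.568  0.422] q [-0.25  0.06  2.15 -0.34  0.57  0.68] F [-0.7 -0.  -0.1] 87.6 102.65
scene 206 59
side 250 67
   ([266.1, 127.2], np.int32(175), [508.7, -262.8])
   ([263.4, 148.5], np.int32(203), [567.3, -187.5])
   ([259.6, 171.0], np.int32(222), [627.9, -114.0])
   ([246.7, 238.6], np.int32(132), [792.6, 78.1])

   ([322.8, 139.4], np.int32(187), [554.8, -277.7])
   ([300.2, 150.6], np.int32(200), [616.4, -201.6])
   ([276.5, 162.2], np.int32(217), [677.8, -126.1])
```

The picture limit is reached, so I'm checking the last cup and the clamps numerically.

```bash
python3 - <<'E'
from h import *
S=load('s_scene.png');D=load('s_side.png')
for d,t in((S,205),(D,165)): [print('  ',x[:2]) for x in tops(d,t) if x[1]>60 and 215<x[0][0]<380 and x[0][1]>60]; print()
for a,b in(((266.1,127.2),(322.8,139.4)),((263.4,148.5),(300.2,150.6)),((259.6,171),(276.5,162.2))): print(tri([(S,*a),(D,*b)]).round(1))
for p in ((490.9,-270.4),): print('expect',proj(S,[p[0]-1,p[1]+0.5,158]),proj(D,[p[0]-1,p[1]+.5,158]))
# colours around expected
for d in(S,D):
    u,v=proj(d,[490,-270,158]).astype(int);print(d['img'][v-6:v+7:3,u-12:u+13:4].mean(2).astype(int))
E
```

```text
([265.8, 106.8], np.int32(81))
   ([266.0, 127.2], np.int32(186))
   ([263.5, 148.5], np.int32(211))
   ([259.9, 171.0], np.int32(231))
   ([246.5, 238.3], np.int32(153))

   ([342.3, 126.2], np.int32(91))
   ([322.8, 139.5], np.int32(192))
   ([300.3, 150.7], np.int32(211))
   ([276.6, 162.3], np.int32(225))

[ 543.1 -201.1  151. ]
[ 599.5 -127.9  153.4]
[656.4 -59.2 152.6]
expect [268.45672055 106.58986146] [343.53016359 126.99601487]
[[129 126 134 163 129 108 126]
 [130 135 236 237 119 129 124]
 [128 161 234 235 116 119 130]
 [121 122 236 234 118 119 120]
 [114 120 185 231 127 101  61]]
[[ 95  96  99 107 106 104  74]
 [ 97  97 185 208 179 106  92]
 [ 95 121 208 207 213 145  97]
 [ 92 115 213 194  97  95  95]
 [ 86 105 163  96 101  98 125]]
```

Request:
{"method": "send_rows", "body": {
  "commands": [
    {"translation":[0,0.1,0.05],"twist":[0,0,0]},
    {"translation":[0,0.2,0.1],"twist":[0,0,0]},
    {"translation":[0,0.3,0.15],"twist":[0,0,0]},
    {"translation":[0,0.4,0.2],"twist":[0,0,0]},
    {"translation":[0,0.5,0.25],"twist":[0,0,0]},
    {"translation":[0,0.6,0.3],"twist":[0,0,0]},
    {"translation":[0,0.7,0.35],"twist":[0,0,0]},
    {"translation":[0,0.8,0.4],"twist":[0,0,0]},
    {"translation":[0,0.9,0.4],"twist":[0,0,0]},
    {"translation":[0,1,0.4],"twist":[0,0,0]}
  ]
}}

```text
t: 103.75
ee_pos: [411.3, -14.5, 450.2]
orientation: [2.468, 1.181, 0.261]
ft_force: [0.4, -0.1, 0.4]
width: 87.9
```

Request:
{"method": "send_rows", "body": {
  "commands": [
    {"translation":[0,0.1,0],"twist":[0,0,0]},
    {"translation":[0,0.2,0],"twist":[0,0,0]},
    {"translation":[0,0.3,0],"twist":[0,0,0]},
    {"translation":[0,0.4,0],"twist":[0,0,0]},
    {"translation":[0,0.5,0],"twist":[0,0,0]},
    {"translation":[0,0.6,0],"twist":[0,0,0]},
    {"translation":[0,0.7,0],"twist":[0,0,0]},
    {"translation":[0,0.8,0],"twist":[0,0,0]},
    {"translation":[0,0.9,0],"twist":[0,0,0]},
    {"translation":[0,1,0],"twist":[0,0,0]}
  ]
}}

```text
t: 104.75
ee_pos: [411.2, 85.5, 449.8]
orientation: [2.468, 1.181, 0.261]
ft_force: [0.0, 0.6, 0.4]
width: 88.2
```

```bash
python3 - <<'E'
from h import *
S=snap('scene','t_scene.png');D=snap('side','t_side.png')
A=[];
for d,t in((S,205),(D,165)):
    q=[x for x in tops(d,t) if 70<x[1]<400 and 250<x[0][0]<350 and 90<x[0][1]<180]; print([(x[0],int(x[1])) for x in q]);A.append(q)
for a,b in zip(sorted(A[0],key=lambda x:x[0][1]),sorted(A[1],key=lambda x:x[0][1])): print(tri([(S,*a[0]),(D,*b[0])]).round(1))
# clamps: dark pixels near each post, position of dark blob centroid with top plane z=70 (jaw+handles)
for n,p in(('post0',(450.9,-321.3)),('post1',(702,-10))):
    for nm,d in(('scene',S),('side',D)):
        c=np.array([p[0]-45*.779,p[1]+45*.627]);u,v=proj(d,[*c,45]).astype(int)
        im=d['img'][v-22:v+23,u-22:u+23].astype(int);m=(im.max(2)<90)&(im.max(2)-im.min(2)<30)
        ys,xs=np.nonzero(m);print(n,nm,(u,v),'dark',m.sum(),'centroid',(u-22+xs.mean()).round(1),(v-22+ys.mean()).round(1))
m=load('m_scene.png')['img'].astype(int);a=S['img'].astype(int)
print('post1 diff',np.abs(m-a)[195:230,250:300].mean())
g=load('r_scene.png')['img'].astype(int);print('post0 diff vs r',np.abs(g-a)[105:132,268:300].mean())
b=load('a_scene.png')['img'].astype(int)
for n,(x0,x1,y0,y1) in dict(box=(258,340,258,330),bottle=(232,265,217,272),jar=(300,334,130,175)).items(): print(n,np.abs(a-b)[y0:y1,x0:x1].mean())
E
```

```text
[([269.3, 107.3], 159), ([266.4, 127.2], 189), ([263.4, 148.5], 210), ([259.8, 171.1], 232)]
[([319.5, 140.1], 98), ([300.3, 150.6], 208), ([276.6, 162.2], 223)]
[ 539.2 -166.4  219.4]
[ 585.8 -110.3  211.8]
[639.1 -40.2 216. ]
post0 scene (np.int64(284), np.int64(118)) dark 332 centroid 291.4 119.7
post0 side (np.int64(361), np.int64(151)) dark 1403 centroid 362.9 150.6
post1 scene (np.int64(272), np.int64(211)) dark 474 centroid 276.2 213.0
post1 side (np.int64(266), np.int64(202)) dark 530 centroid 272.7 200.3
post1 diff 1.322095238095238
post0 diff vs r 36.258101851851855
box 3.217310298102981
bottle 4.183838383838384
jar 12.016993464052288
```

Request:
{"method": "send_rows", "body": {
  "commands": [
    {"translation":[0,0.1,0],"twist":[0,0,0]},
    {"translation":[0,0.2,0],"twist":[0,0,0]},
    {"translation":[0,0.3,0],"twist":[0,0,0]},
    {"translation":[0,0.4,0],"twist":[0,0,0]},
    {"translation":[0,0.5,0],"twist":[0,0,0]},
    {"translation":[0,0.6,0],"twist":[0,0,0]},
    {"translation":[0,0.7,0],"twist":[0,0,0]},
    {"translation":[0,0.8,0],"twist":[0,0,0]},
    {"translation":[0,0.9,0],"twist":[0,0,0]},
    {"translation":[0,1,0],"twist":[0,0,0]}
  ]
}}

```text
t: 105.85
ee_pos: [411.2, 185.5, 449.8]
orientation: [2.468, 1.181, 0.261]
ft_force: [-0.2, -0.4, 0.2]
width: 88.0
```

Request:
{"method": "send_rows", "body": {
  "commands": [
    {"translation":[0,0.1,0],"twist":[0,0,0]},
    {"translation":[0,0.2,0],"twist":[0,0,0]},
    {"translation":[0,0.3,0],"twist":[0,0,0]},
    {"translation":[0,0.4,0],"twist":[0,0,0]},
    {"translation":[0,0.5,0],"twist":[0,0,0]},
    {"translation":[0,0.6,0],"twist":[0,0,0]},
    {"translation":[0,0.7,0],"twist":[0,0,0]},
    {"translation":[0,0.8,0],"twist":[0,0,0]},
    {"translation":[0,0.9,0],"twist":[0,0,0]},
    {"translation":[0,1,0],"twist":[0,0,0]}
  ]
}}

```text
t: 106.85
ee_pos: [411.2, 285.5, 449.8]
orientation: [2.468, 1.181, 0.261]
ft_force: [-0.6, 0.1, -0.2]
width: 87.9
```

Request:
{"method": "send_rows", "body": {
  "commands": [
    {"translation":[0,0.1,0],"twist":[0,0,0]},
    {"translation":[0,0.2,0],"twist":[0,0,0]},
    {"translation":[0,0.3,0],"twist":[0,0,0]},
    {"translation":[0,0.4,0],"twist":[0,0,0]},
    {"translation":[0,0.5,0],"twist":[0,0,0]},
    {"translation":[0,0.6,0],"twist":[0,0,0]},
    {"translation":[0,0.7,0],"twist":[0,0,0]},
    {"translation":[0,0.8,0],"twist":[0,0,0]},
    {"translation":[0,0.9,0],"twist":[0,0,0]},
    {"translation":[0,1,0],"twist":[0,0,0]}
  ]
}}

```text
t: 107.85
ee_pos: [411.2, 385.5, 449.8]
orientation: [2.468, 1.181, 0.261]
ft_force: [-0.8, -0.9, 0.2]
width: 88.0
```

```bash
python3 - <<'E'
from h import *
chk()
S=snap('scene','u_scene.png');D=snap('side','u_side.png');A=[]
for d,t in((S,205),(D,165)):
    q=sorted([x for x in tops(d,t) if 70<x[1]<400 and 250<x[0][0]<350 and 90<x[0][1]<180],key=lambda x:x[0][1]); print([(x[0],int(x[1])) for x in q]);A.append(q)
if len(A[0])==len(A[1]):
    for a,b in zip(*A): print(tri([(S,*a[0]),(D,*b[0])]).round(1))
a=S['img'].astype(int);b=load('a_scene.png')['img'].astype(int)
for n,(x0,x1,y0,y1) in dict(box=(258,340,258,330),bottle=(232,265,217,272),jar=(304,332,134,170)).items(): print(n,np.abs(a-b)[y0:y1,x0:x1].mean())
# template: clamp1 patch -> clamp0, scaled by range
for nm,d in(('scene',S),('side',D)):
    f=lambda p,x,y,z:proj(d,[p[0]+x*.779+y*.627,p[1]-x*.627+y*.778,z])
    P0,P1=(450.9,-321.3),(702,-10)
    loc=[(0,0,60),(-45,0,70),(-90,25,45),(-90,-25,45)]
    src=np.float32([f(P1,-20,-30,70),f(P1,-120,-30,70),f(P1,-120,35,70),f(P1,-20,35,70)])
    dst=np.float32([f(P0,-20,-30,70),f(P0,-120,-30,70),f(P0,-120,35,70),f(P0,-20,35,70)])
    for tag,q in(('c1',src),('c0',dst)):
        H=cv2.getPerspectiveTransform(q,np.float32([[0,0],[100,0],[100,65],[0,65]]))
        w=cv2.cvtColor(cv2.warpPerspective(d['img'],H,(100,65)),cv2.COLOR_RGB2GRAY)
        if tag=='c1': w1=w
    r=cv2.matchTemplate(w,w1[10:55,15:85],cv2.TM_CCOEFF_NORMED);print(nm,'clamp0 vs clamp1 offset mm',np.array(cv2.minMaxLoc(r)[3])-[15,10],r.max().round(2))
E
```

```text
[411.2 385.5 449.8] z [ 0.328 -0.265 -0.906] y [ 0.706 -0.568  0.422] q [ 0.83  0.29  1.75 -0.49  1.13  1.72] F [-0.8 -0.9  0.2] 88.0 107.85
[([269.2, 107.3], 163), ([266.4, 127.3], 195), ([259.9, 171.0], 240)]
[([344.5, 128.7], 171), ([322.8, 139.4], 187), ([300.3, 150.6], 204), ([276.4, 162.2], 219)]
box 5.982949412827462
bottle 8.077134986225895
jar 7.984457671957672
scene clamp0 vs clamp1 offset mm [-1  0] 0.94
side clamp0 vs clamp1 offset mm [0 2] 0.72
```

```bash
python3 -c "
from h import *
S=snap('scene','v.png');print(S['img'][140:158:4,250:278:4].mean(2).astype(int)); print(ctrl.close_job())"
```

```text
[[208 140 161 175 163 137 193]
 [203 180 238 238 239 183 200]
 [164 204 238 238 237 238 206]
 [126 132 238 238 238 237 207]
 [200 142 163 181 191 127 211]]
the job is handed in; nothing more can be done
None
```

I clipped both clamps onto the end posts first, then hung all four silver beakers on pegs 3, 2, 1 and 0. I handed the job in at about 108 s of the 208 s allowed. It reports no verdict.

**Beakers:** In my last checks all four tops appeared in an even row. Triangulated for pegs 1–3, they came out 151–153 mm high and within about 5 mm of the peg tips. The peg 0 beaker's top was within about 2 px of where it should be. On pegs 0, 1 and 2 I felt the peg tip push back with about 9–14 N. Peg 3 gave almost no push-back before release, but that beaker's top height matches the others.

**Clamps:** I saw each one with its post in the jaw slot. At the end, clamp0 matched clamp1's position within 2 mm, though the match was weaker in the side view (0.72, against 0.94 in the scene view).

**Checks that were weak or disagreed:**
- **Final look:** I could not view the last picture because the picture limit was reached, so the closing checks were numerical only.
- **Peg 2:** In the final scene view the detector missed the peg 2 beaker. The side view and the pixel values showed it in place.
- **Beaker 4:** It gripped at 64 mm instead of 61–62 mm, but it looked normal and seated.
- **Lunchbox, bottle and jar:** The regions around them differ slightly from the first image. I put this down to the arm and its shadow. No contact force showed, but I did not re-measure where they stand.

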